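# Load a glass well plate into a bench-top plate sampler

### The arm

A 6-joint arm with a two-finger parallel gripper is mounted at the origin on the work surface. World frame = base frame: x ahead of the robot, y to its left, z up, the work surface at z = 0. Lengths are in m, angles in rad, forces in N, time in s.
With the tool pointing down it reaches from about 0.35 to 0.975 m from the base axis. Payload 4.9 kg.
Tool frame: the origin (TCP) lies between the finger pads; the fingertips stand 8 mm ahead of it and the grasp point (between the pads) lies 11 mm behind it; z points along the fingers, y is the line along which they close (so a half turn about z gives the same grasp; the last joint's range is limited). The gripper opens to 85 mm and grips with 20 to 120 N. Pads are 22 mm wide; open, the fingers measure 114 mm over their backs; the gripper's body (76 mm by 85 mm) begins 54 mm behind the grasp point. The pads swing forward as they close: fully open they stand 13 mm farther back than shut.
Start: joints at [-1.301, 0.053, 1.613, -0, 1.476, -0.119], TCP at [0.237, -0.578, 0.216] pointing down, gripper open.
Joint ranges: [-3.01, 3.01], [-1.01, 2.22], [0.06, 2.58], [-1.02, 4.17], [0.09, 2.62], [-3.14, 3.14]. Speed limits (rad/s): [2.57, 2.57, 3.14, 3.14, 3.14, 3.14].

### API

Orientations are given as a 3x3 rotation matrix whose columns are the frame's x, y, z axes.
In Python, from cell import telemetry, camera, workorder, spotter gives the robot as it stands. The module is installed in compiled form; this text tells all that it offers.
- The arm moves only by the tool carry_out, never from a script. Its argument "targets" is a list of rows, each an object of numbers: "tx", "ty", "tz": the shift along the tool's x, y, z scaled (see below); "turn": the turn about the tool's z scaled (see below); "gripper": the opening, from -1 (shut) to 1 (fully open). A call has 1 to 5 rows; each row is the pose to reach, as a shift and turn from the pose commanded when the call began, along the tool's axes at that moment; what a row does not reach only later rows make up. The controller multiplies each number of a shift by 0.8 m and each number of a turn by 45 degrees. A row lasts 1/12 s, in which the tool goes at most 41.7 mm and 7.16 degrees, less where a joint would pass 70% of its speed; a pose out of reach is approached as far as the arm can. A call with a number of a shift or a turn outside -1 to 1 is refused whole. A call with a gripper value outside its range is refused whole. The fingers move at their own pace and stop on an object; the grip force is fixed at half the most. Time passes only in rows, so rows that repeat a pose let the fingers close. It gives the time, the measured TCP pose, the force, the opening and the grip force at its end, in the units of the state.
- telemetry.state(): the state, without advancing time (a new reading comes with each control period).
- camera(name): name is "scene" or "top"; returns a dict with "color" (384x512x3 uint8, blue, green, red), "fx", "fy", "cx", "cy" (pixels), "R" (3x3) and "t" (3): a world point X has camera coordinates R X + t. Camera axes: x right, y down, z forward; pixel columns grow to the right and rows downward; lengths in m; the calibration is good to about 2 mm. A picture is of the moment at which its call begins. There is no depth.
- workorder.finish_job(): hands the job in; it is judged then, once.
Trained networks look in a picture, given as the dict that the camera call returned (one of the last four; its "shot" number tells which), for a name from the list of things; names that differ only in an ending like _2 or _b are one class to them, and where a whole thing is asked for, a point or a joint stands for the part that bears it (a point fixed in the world has none). Each returns a list of dicts, best first, with "conf" (0 to 1); they miss things now and then, are a little off and sometimes report something else, mostly with a low value. They report only what shows in the picture. A call takes as long as a camera call. They do not tell look-alikes from the thing itself.
- spotter.spot_in(picture, query): "extent" ([left, top, width, height] in pixels, round what is visible of it).
- spotter.regions_of(picture, query): "mask" (384x512 bool, what is visible of it) and "extent" ([left, top, width, height] in pixels, round what is visible of it).
The state is a dict: "time": time; "q": joint angles; "qvel": joint speeds; "tau": joint torques, N m; "tool_pos": TCP position; "ee_rot": TCP orientation; "force": force on the tool from outside, world axes, zero at the start; "torque": the same for the moment, N m; "finger_gap": finger opening in m; "grasp_force": force on a finger pad.
Only numpy, scipy, OpenCV 4.12 (cv2) and the standard library are available. Lean on these libraries where they do the work, as an engineer would, in place of code of your own. Each camera call takes 0.05 s, during which the arm holds its last target. There are 200 camera calls.

### The job

Load the sampler: draw the retaining bar fully aside by its knob, slide the amber glass well plate along the deck, without lifting it, into the slot until it is fully home against the stop inside, and then slide the bar fully back across the mouth behind it. The glass is delicate: treat it gently and never push on it with more than 15 N. Leave the jar, the beaker and the tip box alone.

Things in the scene. Friction and masses are not known exactly. Their poses are not given: they have to be found in the camera images.
- sampler: White bench-top plate sampler, fixed. Origin: on the bench under the middle of the slot's mouth; x points into the slot, away from the robot, y across it, z up. Bare grey deck, top 20 mm above the bench, x -230 to 0 (the mouth), y -110 to +200 mm. Behind the slot's stop (x 88 to 190 mm) a white body, 180 mm wide, rises to 115 mm above the bench.
- slot_mouth (a point): Middle of the slot's mouth at deck height (20 mm above the sampler's origin). The slot's floor is level with the deck; it is 22 mm high and 81.5 mm wide between white cheeks that reach out to y = +-90 mm, its lips flared to about 97 mm over the first 25 mm. Clear roof, 6 mm thick, top 48 mm above the bench.
- slot_stop (a point): Middle of the end stop inside the slot, at floor height, 88 mm in from the mouth.
- plate: Amber glass well plate, a flat rectangular slab 110 (its x) by 78 (its y) by 16 mm (z) with 24 round wells on top, about 0.3 kg, smooth, loose on the deck in front of the bar, somewhat askew and off to one side. Origin: centre of its underside. Fully home, its origin is at x = 33 mm, y = 0 in the sampler's frame and its rear 22 mm sticks out of the mouth.
- bar (a joint): Aluminium retaining bar, slides across the mouth along the sampler's y, friction about 1.5 N, stays where left. Value in m: 0 = fully closed, 0.115 = fully aside, to +y. It is 110 mm long (closed: y -55 to +55), 12 mm wide (x -40 to -28 mm in the sampler's frame), top 14 mm above the deck; a plate that is home clears it by 6 mm.
- bar_knob (a point): Centre of the top of the bar's upright black knob, a post 16 mm in diameter standing on the bar, its top 60 mm above the deck (80 mm above the bench), black part the upper 36 mm. In the sampler's frame at x = -34 mm, y = 30 mm + the bar's joint value.
- jar: Bystander: closed amber glass jar with white cap, 64 mm in diameter, 95 mm high, on the bench beside the sampler. Origin: centre of its underside.
- beaker: Bystander: open glass beaker, 72 mm in diameter at the rim, 90 mm high, on the bench beside the sampler. Origin: centre of its underside.
- tip_box: Bystander: closed pipette-tip box, grey with white lid, 124 x 84 x 55 mm, on the bench beside the sampler. Origin: centre of its underside.
Not all that is in view belongs to the job. Of the things shaped like the plate, the amber one is meant.

How it is judged:
On the way, in this order (a step that is already met when the one before it is completed fails the run):
1. the bar is drawn fully aside (value of joint bar above 0.1 m), for 0.2 s.
2. the plate is fully home in the slot, the bar still aside (x of plate in the frame of sampler above 0.0285 m and y of plate in the frame of sampler between -0.005 and 0.005 m and z of plate in the frame of sampler between 0.015 and 0.026 m and angle between the x axis of plate and the x axis of sampler, either way round below 0.08 rad and value of joint bar above 0.09 m), for 0.2 s.
3. the bar is fully back across the mouth (value of joint bar below 0.008 m), for 0.2 s.
At the end, for the whole second after the job is handed in: The plate lies level on the floor of the slot, within 4.5 mm of its fully home position and at rest, and the bar is within 8 mm of fully closed behind it (x of plate in the frame of sampler above 0.0285 m and y of plate in the frame of sampler between -0.005 and 0.005 m and z of plate in the frame of sampler between 0.015 and 0.026 m and angle between the x axis of plate and the x axis of sampler, either way round below 0.08 rad and value of joint bar below 0.008 m and linear speed of plate below 0.01 m/s); the robot touches nothing.
It fails at once if the robot or the bar presses on the glass plate with more than 15 N (contact force between any of the fingers, the arm, bar and plate above 15 N).
It fails at once if the plate is lifted more than 12 mm off the deck, tipped, or dropped off the deck (z of plate in the frame of sampler above 0.032 m or z of plate in the frame of sampler below 0.012 m or angle between plate's own z axis and vertical above 0.2 rad).
It fails at once if a bystander is pushed more than 25 mm or knocked over (distance of any of jar, beaker, tip_box from where it was at the start of the episode above 0.025 m or angle between any of jar, beaker, tip_box's own z axis and vertical above 0.4 rad).
It also fails if it takes over 72 s, if anything falls off the work surface, if the arm or the gripper's body presses on something with over 40 N, if the wrist force passes 120 N, or if a joint passes its speed limit or range.

## Working session

There is one attempt and no reset: what is moved stays moved. The work goes in short steps, Python scripts to look and compute and a tool call to move; the robot and the scene stay as the last step left them, time stands still between calls to the robot, and variables do not carry over. Pictures are saved under pics/ and viewed, at most 10 in all, crops included, and the job is handed in when it is done.

Besides the shell and the picture viewer there is one more tool, called after "Emit:" as name(argument=value, ...) on one line, values as JSON. carry_out: Moves the arm, as the interface text tells. Its arguments: {"type":"object","properties":{"targets":{"type":"array","items":{"type":"object","properties":{"tx":{"type":"number"},"ty":{"type":"number"},"tz":{"type":"number"},"turn":{"type":"number"},"gripper":{"type":"number"}}}}},"required":["targets"]}

```bash
mkdir -p pics; cat > h.py <<'E'
import numpy as np, cv2
from cell import telemetry, camera, workorder, spotter
def ray(c,u,v):
    d=c["R"].T@np.array([(u-c["cx"])/c["fx"],(v-c["cy"])/c["fy"],1]); o=-c["R"].T@c["t"]; return o,d
def atz(c,u,v,z):
    o,d=ray(c,u,v); return o+d*(z-o[2])/d[2]
def proj(c,X):
    p=c["R"]@np.array(X)+c["t"]; return np.array([c["fx"]*p[0]/p[2]+c["cx"],c["fy"]*p[1]/p[2]+c["cy"]])
E
python3 - <<'E'
from h import *
s=telemetry.state(); print(s["time"],s["tool_pos"],s["ee_rot"].round(3) if hasattr(s["ee_rot"],'round') else s["ee_rot"],s["finger_gap"])
for n in("top","scene"):
    c=camera(n); cv2.imwrite(f"pics/{n}0.png",c["color"]); np.save(f"{n}.npy",c,allow_pickle=True)
    print(n,c["fx"],(-c["R"].T@c["t"]).round(3))
    for q in("sampler","plate","bar_knob","bar","jar","beaker","tip_box"):
        print(q,[(round(d["conf"],2),np.round(d["extent"]).tolist()) for d in spotter.spot_in(c,q)][:4])
E
```

```text
0.0 [ 0.23673171 -0.57772354  0.21516722] [[ 0.925  0.379 -0.001]
 [ 0.379 -0.925  0.002]
 [ 0.    -0.002 -1.   ]] 0.08561415601136814
top 430.9416319706801 [ 0.38  -0.054  1.178]
sampler [(0.88, [126.0, 71.0, 146.0, 179.0])]
plate [(0.93, [291.0, 251.0, 51.0, 45.0]), (0.69, [104.0, 270.0, 49.0, 44.0]), (0.69, [362.0, 153.0, 35.0, 48.0]), (0.15, [288.0, 116.0, 28.0, 27.0])]
bar_knob [(0.51, [193.0, 156.0, 41.0, 15.0])]
bar [(0.62, [196.0, 156.0, 37.0, 14.0])]
jar [(0.64, [287.0, 112.0, 29.0, 30.0])]
beaker [(0.95, [86.0, 201.0, 37.0, 23.0])]
tip_box [(0.7, [303.0, 164.0, 37.0, 48.0])]
scene 443.33076390532943 [0.919 0.46  1.162]
sampler [(0.6, [166.0, 178.0, 178.0, 171.0]), (0.34, [193.0, 140.0, 44.0, 40.0])]
plate [(0.96, [371.0, 218.0, 40.0, 40.0]), (0.87, [156.0, 126.0, 41.0, 30.0]), (0.73, [234.0, 228.0, 28.0, 27.0]), (0.64, [258.0, 120.0, 24.0, 32.0])]
bar_knob [(0.58, [230.0, 228.0, 30.0, 27.0])]
bar [(0.5, [233.0, 229.0, 29.0, 22.0])]
jar [(0.56, [169.0, 180.0, 24.0, 31.0])]
beaker [(0.83, [339.0, 265.0, 34.0, 38.0])]
tip_box [(0.84, [193.0, 142.0, 45.0, 42.0])]
```

View pics/top0.png

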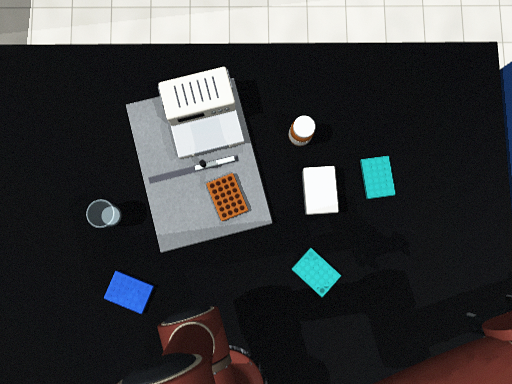

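View pics/scene0.png

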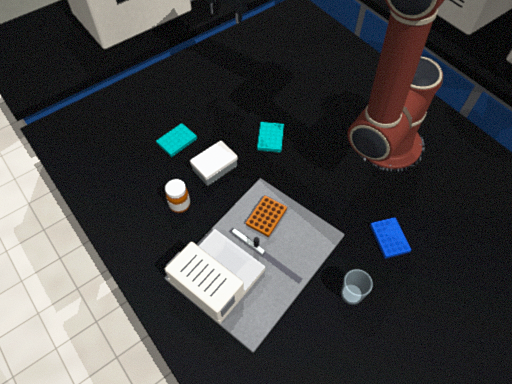

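```bash
python3 - <<'E'
from h import *
c=np.load("top.npy",allow_pickle=True).item(); im=c["color"]
cv2.imwrite("pics/crop0.png",cv2.resize(im[65:262,118:282],None,fx=3,fy=3,interpolation=cv2.INTER_CUBIC))
hsv=cv2.cvtColor(im,cv2.COLOR_BGR2HSV)
for n in("top","scene"):
    d=np.load(n+".npy",allow_pickle=True).item(); hsv=cv2.cvtColor(d["color"],cv2.COLOR_BGR2HSV)
    m=((hsv[...,0]<20)&(hsv[...,1]>120)&(hsv[...,2]>40)).astype(np.uint8)
    b=(200,260,165,230) if n=="top" else (240,295,190,240)
    k=np.zeros_like(m);k[b[2]:b[3],b[0]:b[1]]=m[b[2]:b[3],b[0]:b[1]]
    k=cv2.morphologyEx(k,cv2.MORPH_CLOSE,np.ones((5,5)))
    p=cv2.boxPoints(cv2.minAreaRect(cv2.findNonZero(k)))
    q=np.array([atz(d,u,v,.034) for u,v in p]);print(n,p.round(1).tolist(),q[:,:2].round(4).tolist(),q.mean(0).round(4),[np.linalg.norm(q[i]-q[i-1]).round(4) for i in range(4)])
d=np.load("top.npy",allow_pickle=True).item();im=d["color"]
g=cv2.cvtColor(im,cv2.COLOR_BGR2GRAY);
# deck edges: threshold bg black
k=(g>45).astype(np.uint8);k=cv2.morphologyEx(k,cv2.MORPH_CLOSE,np.ones((3,3)))
n,l,st,_=cv2.connectedComponentsWithStats(k);lab=l[235,200];print(st[lab], g[235,200],g[240,230])
L=[]
def fit(pts,nm):
    q=np.array([atz(d,u,v,.02)[:2] for u,v in pts]);f=cv2.fitLine(q.astype(np.float32),cv2.DIST_HUBER,0,.001,.001).ravel();print(nm,f.round(4),np.degrees(np.arctan2(f[1],f[0])).round(2))
M=l==lab
fit([(np.where(M[v])[0].min()-.5,v) for v in range(120,240)],"left")
fit([(np.where(M[v])[0].max()+.5,v) for v in range(160,215)],"right")
fit([(u,np.where(M[:,u])[0].max()+.5) for u in range(170,262)],"front")
E
```

```text
top [[205.60000610351562, 183.0], [232.6999969482422, 172.10000610351562], [248.0, 210.39999389648438], [220.89999389648438, 221.1999969482422]] [[0.5408, 0.0425], [0.5693, -0.0302], [0.4658, -0.07], [0.4379, 0.0021]] [ 0.5034 -0.0139  0.034 ] [np.float64(0.1105), np.float64(0.0781), np.float64(0.1109), np.float64(0.0773)]
scene [[244.5, 223.39999389648438], [264.3999938964844, 192.39999389648438], [287.20001220703125, 207.0], [267.29998779296875, 238.0]] [[0.5734, -0.0283], [0.4631, -0.0765], [0.441, 0.0039], [0.55, 0.0479]] [ 0.5069 -0.0133  0.034 ] [np.float64(0.0797), np.float64(0.1203), np.float64(0.0834), np.float64(0.1176)]
[  126    66   146   187 18103] 143 12
left [0.9705 0.241  0.5549 0.2137] 13.95
right [ 0.9703  0.2419  0.5302 -0.1112] 14.0
front [ 0.2411 -0.9705  0.3937  0.0173] -76.05
```

View pics/crop0.png

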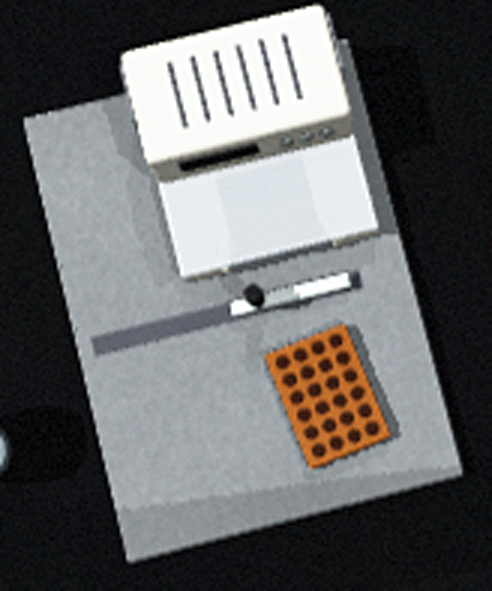

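```bash
cat >> h.py <<'E'
TH=np.radians(14.0); U=np.array([np.cos(TH),np.sin(TH)]); N=np.array([-np.sin(TH),np.cos(TH)])
X0,Y0=-.6163,.1260
def w2s(p): return np.array([U@p[:2]+X0,N@p[:2]+Y0])
def s2w(x,y): return U*(x-X0)+N*(y-Y0)
E
python3 - <<'E'
from h import *
d=np.load("top.npy",allow_pickle=True).item()
f=lambda a,b,z:w2s(atz(d,118+a/3-.33,65+b/3-.33,z)).round(4)
print("knob",f(254,291,.08),"roofcorner",f(184,279,.045),f(379,234,.045),"bar right end",f(361,273,.034),f(361,290,.034),"groove left",f(93,347,.02))
for t in([205.6,183],[232.7,172.1],[248,210.4],[220.9,221.2]): print(w2s(atz(d,*t,.034)).round(4))
print("origin",s2w(0,0),"knobw",s2w(-.034,.03))
e=np.load("scene.npy",allow_pickle=True).item()
for n,c in(("top",d),("scene",e)): print(n,[proj(c,[*s2w(x,y),z]).round(1).tolist() for x,y,z in((-.034,.03,.08),(-.23,-.11,.02),(-.23,.2,.02),(0,.09,.048))])
g=cv2.cvtColor(e["color"],cv2.COLOR_BGR2GRAY);print(g[232:252,246:266])
E
```

```text
knob [-0.0326  0.0287] roofcorner [0.0009 0.0878] [-0.0032 -0.0903] bar right end [-0.0313 -0.0663] [-0.0463 -0.0624] groove left [-0.0333  0.1841]
[-0.0814  0.0364]
[-0.0711 -0.0412]
[-0.1813 -0.0547]
[-0.1908  0.0221]
origin [0.62847541 0.0268392 ] knobw [0.5882277  0.04772273]
top [[202.0, 162.3], [272.4, 223.1], [159.9, 252.8], [178.1, 158.0]]
scene [[256.7, 238.2], [260.5, 176.7], [345.2, 233.0], [266.1, 265.0]]
[[160 164 161 162 161 161 157 144 143 140 138 133 124  97  72  57  79 107
  130 139]
 [165 159 159 163 162 163 161 163 161 158 138 134 139 136 118  91  64  59
   81 103]
 [160 158 168 166 169 164 163 164 163 166 155 151 140 135 133 133 124  89
   64  60]
 [146 152 159 165 163 161 161 164 162 164 161 160 155 137 132 139 134 124
  105  72]
 [129 113 150 156 158 163 161 158 161 153 141 142 160 157 161 148 136 139
  132 121]
 [236 116 112 144 151 158 161 155 123  88  74  91 133 158 165 161 156 156
  143 137]
 [227 177 135 121 144 157 160 143  84  49  55  58  83 130 160 159 160 163
  152 138]
 [251 204 194 184 128 144 141 116  55  50  49  46  66 121 162 162 160 162
  165 160]
[... 321 characters left out ...]
 151 146
  145 143]
 [ 91  93 132 175 188 195 187 137  34  12  14  17  48 114 151 152 147 148
  147 147]
 [124  98  92 112 139 159 184 167  53  12  13  21  75 128 147 144 146 151
  148 144]
 [140 121 111  86  97 117 146 146  89  42  27  89 181 209 154 142 146 149
  147 150]
 [147 144 119 102  97  95 112 152 171 153 117 171 248 255 227 160 142 143
  145 155]
 [149 149 146 141 118 101  90 103 133 176 223 240 249 255 255 245 179 151
  145 146]
 [145 149 147 148 134 120 108  84  90 122 182 229 247 255 255 255 250 211
  150 147]
 [149 146 148 147 146 148 142 120  96  92 120 164 229 255 255 255 255 254
  186 150]
 [151 144 153 150 152 145 150 139 120 101  93 105 141 217 254 255 255 250
  157 127]]
```

Candidates for the plate in the top image: amber (228,197), teal (317,272), teal (378,177), blue (129,292). The close crop shows that the amber one is on the deck in front of the bar, so I'm using it. The fitted sampler pose matches the knob, the cheeks and the deck width to about 2 mm.

I'll start by aligning the tool and shutting the gripper.

Emit:
carry_out(targets=[{"turn": 0.1,"gripper": -1},{"turn": 0.184,"gripper": -1},{"turn": 0.184,"gripper": -1}])

```text
$.targets[0]: bad value
```

```bash
cat > st.py <<'E'
from h import *
s=telemetry.state();R=np.array(s["ee_rot"]);p=np.array(s["tool_pos"])
print("t",s["time"],"s-xy",w2s(p).round(4),"z",p[2].round(4),"yawerr",(np.degrees(np.arctan2(R[1,0],R[0,0]))-14).round(2),"Fs",(U@s["force"][:2]).round(2),(N@s["force"][:2]).round(2),np.round(s["force"][2],2),"gap",round(s["finger_gap"],4))
E
python3 st.py
```

```text
t 0.8 s-xy [-0.5263 -0.4925] z 0.2165 yawerr 8.28 Fs 0.91 -0.31 -0.02 gap 0.0857
```

Emit:
carry_out(targets=[{"tx": 0,"ty": 0,"tz": 0,"turn": 0.1,"gripper": -1},{"tx": 0,"ty": 0,"tz": 0,"turn": 0.184,"gripper": -1},{"tx": 0,"ty": 0,"tz": 0,"turn": 0.184,"gripper": -1}])

```text
time: 1.05
tool_pos: [0.2369, -0.5784, 0.2164]
ee_rot: [[0.971, 0.241, -0.0], [0.241, -0.971, -0.0], [-0.0, 0.0, -1.0]]
force: [0.7, -1.1, -0.1]
finger_gap: 0.0515
grasp_force: 0.0
```

```bash
python3 st.py
```

```text
t 1.05 s-xy [-0.5263 -0.4925] z 0.2164 yawerr -0.06 Fs 0.44 -1.26 -0.08 gap 0.0515
```

Emit:
carry_out(targets=[{"tx": 0.036,"ty": -0.036,"tz": 0,"turn": 0,"gripper": -1},{"tx": 0.072,"ty": -0.072,"tz": 0,"turn": 0,"gripper": -1},{"tx": 0.108,"ty": -0.108,"tz": 0,"turn": 0,"gripper": -1},{"tx": 0.144,"ty": -0.144,"tz": 0,"turn": 0,"gripper": -1},{"tx": 0.18,"ty": -0.18,"tz": 0,"turn": 0,"gripper": -1}])

```text
time: 1.47
tool_pos: [0.3424, -0.4022, 0.2165]
ee_rot: [[0.97, 0.243, 0.0], [0.243, -0.97, -0.0], [0.0, 0.0, -1.0]]
force: [1.0, -0.5, 0.1]
finger_gap: -0.0004
grasp_force: 0.0
```

Emit:
carry_out(targets=[{"tx": 0.036,"ty": -0.036,"tz": 0,"turn": 0,"gripper": -1},{"tx": 0.072,"ty": -0.072,"tz": 0,"turn": 0,"gripper": -1},{"tx": 0.108,"ty": -0.108,"tz": 0,"turn": 0,"gripper": -1},{"tx": 0.144,"ty": -0.144,"tz": 0,"turn": 0,"gripper": -1},{"tx": 0.18,"ty": -0.18,"tz": 0,"turn": 0,"gripper": -1}])

```text
time: 1.88
tool_pos: [0.4474, -0.2274, 0.2168]
ee_rot: [[0.97, 0.243, 0.001], [0.243, -0.97, -0.001], [0.001, 0.001, -1.0]]
force: [0.3, -1.0, -0.4]
finger_gap: -0.0
grasp_force: 0.0
```

Emit:
carry_out(targets=[{"tx": 0.036,"ty": -0.036,"tz": 0,"turn": 0,"gripper": -1},{"tx": 0.072,"ty": -0.072,"tz": 0,"turn": 0,"gripper": -1},{"tx": 0.108,"ty": -0.108,"tz": 0,"turn": 0,"gripper": -1},{"tx": 0.144,"ty": -0.144,"tz": 0,"turn": 0,"gripper": -1},{"tx": 0.18,"ty": -0.18,"tz": 0,"turn": 0,"gripper": -1}])

```text
time: 2.3
tool_pos: [0.5524, -0.0526, 0.2167]
ee_rot: [[0.97, 0.244, 0.001], [0.244, -0.97, -0.0], [0.001, 0.0, -1.0]]
force: [0.4, -0.4, 0.4]
finger_gap: 0.0001
grasp_force: 0.0
```

```bash
python3 st.py
```

```text
t 2.3 s-xy [-0.0931 -0.0587] z 0.2167 yawerr 0.12 Fs 0.27 -0.45 0.41 gap 0.0001
```

Emit:
carry_out(targets=[{"tx": 0.037,"ty": -0.029,"tz": 0,"turn": 0,"gripper": -1},{"tx": 0.074,"ty": -0.058,"tz": 0,"turn": 0,"gripper": -1},{"tx": 0.074,"ty": -0.058,"tz": 0.05,"turn": 0,"gripper": -1},{"tx": 0.074,"ty": -0.058,"tz": 0.1,"turn": 0,"gripper": -1},{"tx": 0.074,"ty": -0.058,"tz": 0.14,"turn": 0,"gripper": -1}])

```text
time: 2.72
tool_pos: [0.5976, 0.0057, 0.1023]
ee_rot: [[0.969, 0.245, -0.001], [0.245, -0.969, -0.0], [-0.001, -0.0, -1.0]]
force: [0.7, 0.3, -0.9]
finger_gap: 0.0001
grasp_force: 0.0
```

```bash
python3 st.py; python3 - <<'E'
from h import *
c=camera("scene");cv2.imwrite("pics/k.png",cv2.resize(c["color"][120:330,170:370],None,fx=2.8,fy=2.8,interpolation=cv2.INTER_CUBIC))
E
```

```text
t 2.7167 s-xy [-0.035  -0.0131] z 0.1023 yawerr 0.21 Fs 0.77 0.15 -0.92 gap 0.0001
```

View pics/k.png

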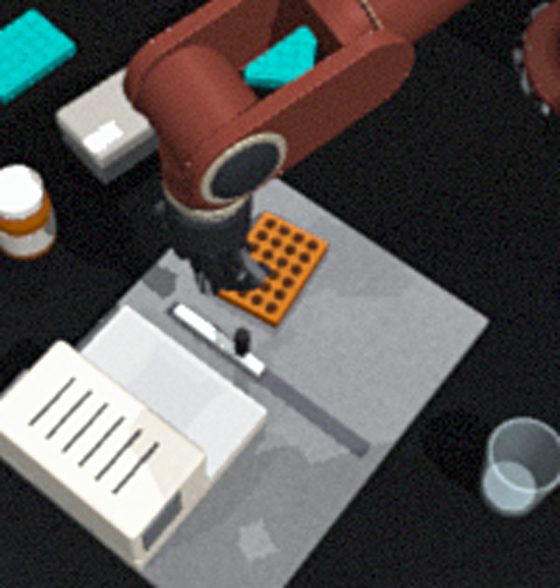

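The amber plate is at crop (272,265) and the knob is at (243,340). The shut fingers are just to the knob's -y side, still above it. Next I lower and push it toward +y.

Emit:
carry_out(targets=[{"tx": 0,"ty": 0,"tz": 0.03,"turn": 0,"gripper": -1},{"tx": 0,"ty": 0,"tz": 0.053,"turn": 0,"gripper": -1},{"tx": 0,"ty": -0.015,"tz": 0.053,"turn": 0,"gripper": -1},{"tx": 0,"ty": -0.025,"tz": 0.053,"turn": 0,"gripper": -1},{"tx": 0,"ty": -0.035,"tz": 0.053,"turn": 0,"gripper": -1}])

```text
time: 3.18
tool_pos: [0.5919, 0.0327, 0.0639]
ee_rot: [[0.97, 0.243, 0.002], [0.243, -0.97, 0.0], [0.002, 0.001, -1.0]]
force: [-0.2, 0.1, -0.1]
finger_gap: -0.0
grasp_force: 0.0
```

```bash
python3 st.py
```

```text
t 3.1833 s-xy [-0.0341  0.0145] z 0.0639 yawerr 0.04 Fs -0.23 0.11 -0.11 gap -0.0
```

Emit:
carry_out(targets=[{"tx": 0,"ty": -0.015,"tz": 0,"turn": 0,"gripper": -1},{"tx": 0,"ty": -0.03,"tz": 0,"turn": 0,"gripper": -1},{"tx": 0,"ty": -0.045,"tz": 0,"turn": 0,"gripper": -1},{"tx": 0,"ty": -0.06,"tz": 0,"turn": 0,"gripper": -1},{"tx": 0,"ty": -0.075,"tz": 0,"turn": 0,"gripper": -1}])

```text
time: 3.6
tool_pos: [0.577, 0.0914, 0.0632]
ee_rot: [[0.97, 0.242, 0.002], [0.242, -0.97, -0.0], [0.002, 0.001, -1.0]]
force: [1.6, -1.6, 1.5]
finger_gap: 0.0004
grasp_force: 1.0
```

```bash
python3 st.py; python3 - <<'E'
from h import *
c=camera("top");cv2.imwrite("pics/k2.png",cv2.resize(c["color"][65:262,118:282],None,fx=3,fy=3,interpolation=cv2.INTER_CUBIC))
e=camera("scene")
for n,c in(("top",c),("scene",e)):
  for q in("bar","bar_knob"):print(n,q,[(round(d["conf"],2),np.round(d["extent"]).tolist()) for d in spotter.spot_in(c,q)][:3])
  print([proj(c,[*s2w(-.034,.03+j),.08]).round(1).tolist() for j in(0,.04,.06,.07,.08,.115)])
cv2.imwrite("pics/k3.png",cv2.resize(e["color"][120:330,170:370],None,fx=2.8,fy=2.8,interpolation=cv2.INTER_CUBIC))
E
```

```text
t 3.6 s-xy [-0.0343  0.0751] z 0.0632 yawerr 0.02 Fs 1.17 -1.95 1.53 gap 0.0004
top bar [(0.42, [199.0, 161.0, 13.0, 8.0])]
top bar_knob [(0.64, [172.0, 162.0, 41.0, 14.0])]
[[202.0, 162.3], [186.9, 166.2], [179.4, 168.1], [175.6, 169.1], [171.8, 170.0], [158.6, 173.4]]
scene bar [(0.56, [248.0, 237.0, 33.0, 29.0])]
scene bar_knob [(0.61, [248.0, 240.0, 30.0, 29.0])]
[[256.7, 238.2], [268.4, 246.7], [274.3, 251.0], [277.3, 253.2], [280.3, 255.3], [291.0, 263.1]]
```

View pics/k3.png

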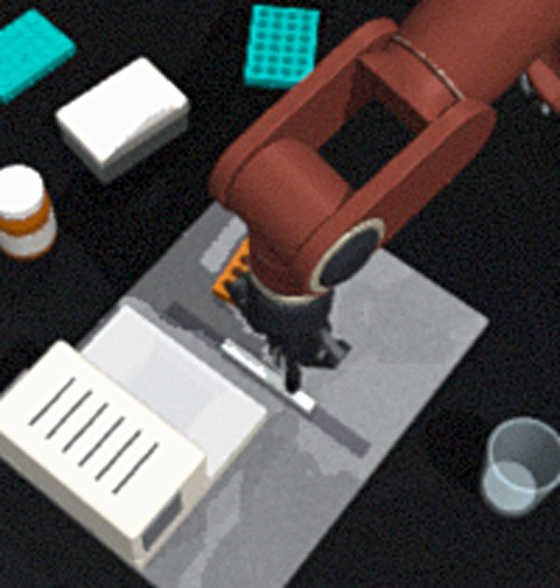

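The knob is moving with the fingers (crop (292,378), joint about 0.06 m). I'll keep pushing.

Emit:
carry_out(targets=[{"tx": 0,"ty": -0.015,"tz": 0,"turn": 0,"gripper": -1},{"tx": 0,"ty": -0.03,"tz": 0,"turn": 0,"gripper": -1},{"tx": 0,"ty": -0.045,"tz": 0,"turn": 0,"gripper": -1},{"tx": 0,"ty": -0.053,"tz": 0,"turn": 0,"gripper": -1},{"tx": 0,"ty": -0.053,"tz": 0,"turn": 0,"gripper": -1}])

```text
time: 4.32
tool_pos: [0.5656, 0.1331, 0.0618]
ee_rot: [[0.97, 0.244, -0.001], [0.244, -0.97, 0.001], [-0.0, -0.001, -1.0]]
force: [-0.1, 0.2, -0.6]
finger_gap: -0.0001
grasp_force: 0.0
```

```bash
cat > bar.py <<'E'
from h import *
# bar ends from the scene view: bright profile along the bar's top centre line
e=camera("scene"); g=cv2.cvtColor(e["color"],cv2.COLOR_BGR2GRAY)
ys=np.arange(-.08,.2,.005)
print(" ".join(f"{int(y*1000+(1 if y>0 else -1)*.1)}:{g[int(round(v)),int(round(u))]}" for y in ys for u,v in[proj(e,[*s2w(-.034,y),.034])]))
E
python3 st.py; python3 bar.py
```

```text
t 4.3167 s-xy [-0.0353  0.1183] z 0.0618 yawerr 0.11 Fs -0.09 0.18 -0.59 gap -0.0001
-80:104 -75:110 -70:103 -65:107 -60:96 -55:79 -50:88 -45:86 -40:84 -35:90 -30:84 -25:85 -20:89 -15:85 -10:75 -5:86 0:81 5:90 10:85 15:82 20:87 25:81 30:82 35:90 40:77 45:70 50:165 55:191 60:188 65:192 70:192 75:188 80:187 85:194 90:176 95:190 100:193 105:185 110:193 115:172 120:191 125:62 130:9 135:33 140:226 145:255 150:255 155:255 160:200 165:122 170:125 175:134 180:123 185:140 190:168 195:159 200:155
```

Emit:
carry_out(targets=[{"tx": 0,"ty": -0.004,"tz": 0,"turn": 0,"gripper": -1},{"tx": 0,"ty": -0.007,"tz": 0,"turn": 0,"gripper": -1},{"tx": 0,"ty": -0.009,"tz": 0,"turn": 0,"gripper": -1}])

```text
time: 4.62
tool_pos: [0.5646, 0.1381, 0.062]
ee_rot: [[0.97, 0.242, 0.0], [0.242, -0.97, -0.0], [-0.0, 0.0, -1.0]]
force: [0.7, -2.1, -0.5]
finger_gap: 0.0003
grasp_force: 0.8
```

```bash
python3 st.py;python3 bar.py
```

```text
t 4.6167 s-xy [-0.0351  0.1234] z 0.062 yawerr -0.01 Fs 0.16 -2.23 -0.54 gap 0.0003
-80:105 -75:107 -70:106 -65:110 -60:92 -55:82 -50:96 -45:88 -40:82 -35:95 -30:79 -25:85 -20:91 -15:80 -10:78 -5:90 0:80 5:88 10:88 15:82 20:90 25:82 30:84 35:90 40:73 45:71 50:70 55:186 60:190 65:197 70:191 75:197 80:184 85:190 90:174 95:182 100:202 105:182 110:190 115:176 120:190 125:181 130:88 135:1 140:19 145:255 150:255 155:254 160:255 165:133 170:118 175:136 180:123 185:143 190:162 195:162 200:155
```

Emit:
carry_out(targets=[{"tx": 0,"ty": -0.002,"tz": 0,"turn": 0,"gripper": -1},{"tx": 0,"ty": -0.004,"tz": 0,"turn": 0,"gripper": -1},{"tx": 0,"ty": -0.004,"tz": 0,"turn": 0,"gripper": -1}])

```text
time: 4.92
tool_pos: [0.5638, 0.1414, 0.0621]
ee_rot: [[0.97, 0.242, 0.0], [0.242, -0.97, 0.0], [0.0, -0.0, -1.0]]
force: [0.7, -0.9, -0.4]
finger_gap: -0.0001
grasp_force: 0.5
```

```bash
python3 st.py
```

```text
t 4.9167 s-xy [-0.0351  0.1268] z 0.0621 yawerr -0.01 Fs 0.51 -1.05 -0.35 gap -0.0001
```

Emit:
carry_out(targets=[{"tx": 0,"ty": 0.027,"tz": 0,"turn": 0,"gripper": -1},{"tx": 0,"ty": 0.027,"tz": -0.05,"turn": 0,"gripper": -1},{"tx": 0,"ty": 0.027,"tz": -0.1,"turn": 0,"gripper": -1},{"tx": -0.03,"ty": 0.05,"tz": -0.12,"turn": 0,"gripper": -1},{"tx": -0.07,"ty": 0.076,"tz": -0.12,"turn": 0,"gripper": 0.2}])

```text
time: 5.33
tool_pos: [0.5284, 0.0693, 0.1649]
ee_rot: [[0.97, 0.244, 0.012], [0.244, -0.97, 0.001], [0.012, 0.002, -1.0]]
force: [0.1, -1.0, 0.8]
finger_gap: 0.011
grasp_force: 0.0
```

Emit:
carry_out(targets=[{"tx": -0.04,"ty": 0.025,"tz": 0,"turn": 0,"gripper": 0.2},{"tx": -0.08,"ty": 0.05,"tz": 0,"turn": 0,"gripper": 0.2},{"tx": -0.12,"ty": 0.075,"tz": 0,"turn": 0,"gripper": 0.2},{"tx": -0.16,"ty": 0.098,"tz": 0,"turn": 0,"gripper": 0.2},{"tx": -0.168,"ty": 0.098,"tz": 0,"turn": 0,"gripper": 0.2}])

```text
time: 5.75
tool_pos: [0.4101, -0.0421, 0.1576]
ee_rot: [[0.971, 0.238, -0.001], [0.238, -0.971, -0.001], [-0.001, 0.001, -1.0]]
force: [-1.1, -0.7, 0.7]
finger_gap: 0.0515
grasp_force: 0.0
```

```bash
python3 st.py;python3 bar.py; cat > pl.py <<'E'
from h import *
def plate(n):
    d=camera(n); hsv=cv2.cvtColor(d["color"],cv2.COLOR_BGR2HSV)
    m=((hsv[...,0]<20)&(hsv[...,1]>120)&(hsv[...,2]>40)).astype(np.uint8)
    b=np.array([proj(d,[*s2w(x,y),.03]) for x,y in((-.22,-.1),(-.22,.1),(.09,-.1),(.09,.1))]);l,t=b.min(0).astype(int);r,u=b.max(0).astype(int)
    k=np.zeros_like(m);k[t:u,l:r]=m[t:u,l:r]
    p=cv2.boxPoints(cv2.minAreaRect(cv2.findNonZero(cv2.morphologyEx(k,cv2.MORPH_CLOSE,np.ones((5,5))))))
    q=np.array([w2s(atz(d,a,c,.034)) for a,c in p]);e=[q[i]-q[i-1] for i in range(4)];L=max(e,key=np.linalg.norm);L=L*np.sign(L[0])
    print(n,"c",q.mean(0).round(4),"yaw",np.degrees(np.arctan2(L[1],L[0])).round(1),"sides",np.round([np.linalg.norm(v) for v in e[:2]],3),"px",k.sum()); return d
for n in("top","scene"): plate(n)
E
python3 pl.py
```

```text
t 5.75 s-xy [-0.2286 -0.0141] z 0.1576 yawerr -0.23 Fs -1.23 -0.37 0.75 gap 0.0515
-80:164 -75:168 -70:164 -65:165 -60:147 -55:124 -50:141 -45:135 -40:129 -35:141 -30:132 -25:128 -20:139 -15:131 -10:120 -5:135 0:129 5:144 10:132 15:127 20:138 25:126 30:125 35:136 40:108 45:121 50:111 55:178 60:255 65:239 70:234 75:235 80:230 85:238 90:224 95:235 100:237 105:131 110:132 115:124 120:129 125:126 130:123 135:20 140:4 145:79 150:233 155:231 160:233 165:210 170:116 175:115 180:111 185:126 190:141 195:135 200:136
top c [-0.1561 -0.0133] yaw 75.4 sides [0.173 0.196] px 3093
scene c [-0.1277 -0.0095] yaw 9.6 sides [0.08 0.12] px 938
```

Emit:
carry_out(targets=[{"tx": 0,"ty": 0,"tz": 0.05,"turn": 0,"gripper": 0.2},{"tx": 0,"ty": 0,"tz": 0.1,"turn": 0,"gripper": 0.2},{"tx": 0,"ty": 0,"tz": 0.135,"turn": 0,"gripper": 0.2},{"tx": 0,"ty": 0,"tz": 0.155,"turn": 0,"gripper": 0.2},{"tx": 0,"ty": 0,"tz": 0.159,"turn": 0,"gripper": 0.2}])

```text
time: 6.32
tool_pos: [0.4104, -0.0379, 0.0269]
ee_rot: [[0.97, 0.244, -0.007], [0.244, -0.97, 0.003], [-0.006, -0.004, -1.0]]
force: [0.1, -0.5, -0.5]
finger_gap: 0.0513
grasp_force: 0.0
```

```bash
python3 st.py; python3 - <<'E'
from h import *
c=camera("scene");cv2.imwrite("pics/k4.png",cv2.resize(c["color"][150:290,210:370],None,fx=4,fy=4,interpolation=cv2.INTER_CUBIC))
E
```

```text
t 6.3167 s-xy [-0.2272 -0.0101] z 0.0269 yawerr 0.1 Fs -0.01 -0.49 -0.5 gap 0.0513
```

View pics/k4.png

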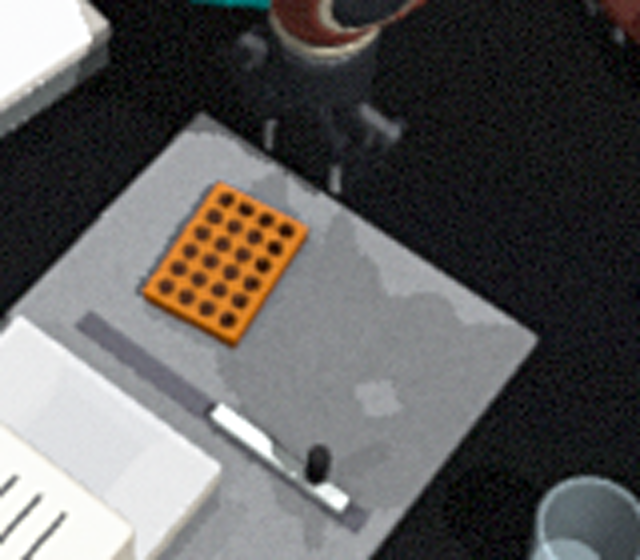

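The fingertips (crop (270,135) and (335,178)) are down behind the plate's rear edge, and the bar is clear of the mouth. I'll push gently to square the plate up.

Emit:
carry_out(targets=[{"tx": 0.015,"ty": 0,"tz": 0,"turn": 0,"gripper": 0.2},{"tx": 0.025,"ty": 0,"tz": 0,"turn": 0,"gripper": 0.2},{"tx": 0.03,"ty": 0,"tz": 0,"turn": 0,"gripper": 0.2},{"tx": 0.035,"ty": 0,"tz": 0,"turn": 0,"gripper": 0.2},{"tx": 0.04,"ty": 0,"tz": 0,"turn": 0,"gripper": 0.2}])

```text
time: 6.78
tool_pos: [0.4449, -0.032, 0.0318]
ee_rot: [[0.97, 0.242, 0.001], [0.242, -0.97, -0.0], [0.001, 0.001, -1.0]]
force: [0.2, -0.4, -0.6]
finger_gap: 0.0514
grasp_force: 0.0
```

Emit:
carry_out(targets=[{"tx": 0.006,"ty": 0,"tz": 0,"turn": 0,"gripper": 0.2},{"tx": 0.012,"ty": 0,"tz": 0,"turn": 0,"gripper": 0.2},{"tx": 0.018,"ty": 0,"tz": 0,"turn": 0,"gripper": 0.2},{"tx": 0.024,"ty": 0,"tz": 0,"turn": 0,"gripper": 0.2},{"tx": 0.03,"ty": 0,"tz": 0,"turn": 0,"gripper": 0.2}])

```text
time: 7.2
tool_pos: [0.4674, -0.0262, 0.0308]
ee_rot: [[0.97, 0.242, -0.0], [0.242, -0.97, 0.0], [-0.0, -0.0, -1.0]]
force: [0.4, -0.1, -0.1]
finger_gap: 0.0509
grasp_force: 0.0
```

```bash
python3 st.py; python3 pl.py
```

```text
t 7.2 s-xy [-0.1691 -0.0125] z 0.0308 yawerr -0.01 Fs 0.37 -0.17 -0.11 gap 0.0509
top c [-0.1581  0.0075] yaw -24.9 sides [0.164 0.194] px 2690
scene c [-0.1267 -0.0093] yaw 9.6 sides [0.08  0.118] px 892
```

```bash
python3 - <<'E'
from h import *
c=camera("scene");cv2.imwrite("pics/k5.png",cv2.resize(c["color"][150:270,220:340],None,fx=5,fy=5,interpolation=cv2.INTER_CUBIC))
E
```

```text
(no output)
```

View pics/k5.png

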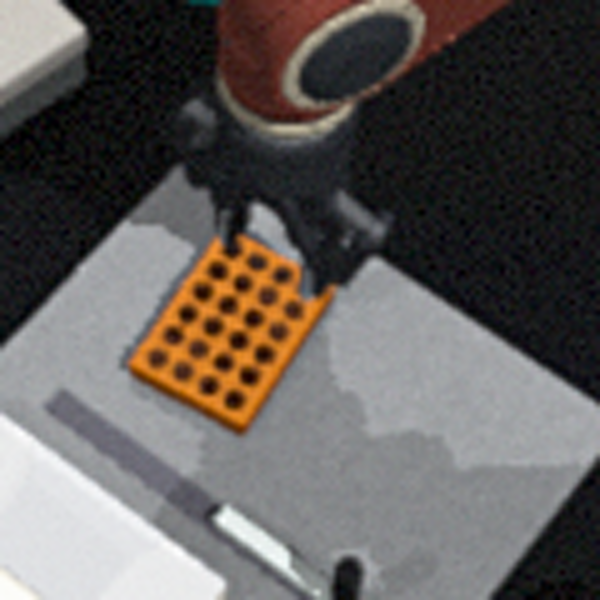

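```bash
python3 - <<'E'
from h import *
c=camera("scene");P=lambda x,y,z:((proj(c,[*s2w(x,y),z])-[220,150])*5).round().tolist()
for z in(.022,.03,.04):print(z,[P(x,y,z) for y in(-.0425,.0175) for x in(-.18,-.169,-.158)])
print([P(x,y,.036) for x,y in((-.0814,.0364),(-.0711,-.0412),(-.1813,-.0547),(-.1908,.0221))])
E
```

```text
0.022 [[239.0, 244.0], [228.0, 256.0], [217.0, 269.0], [319.0, 299.0], [308.0, 311.0], [297.0, 324.0]]
0.03 [[240.0, 237.0], [228.0, 250.0], [217.0, 262.0], [320.0, 292.0], [309.0, 305.0], [298.0, 317.0]]
0.04 [[240.0, 229.0], [229.0, 241.0], [217.0, 253.0], [321.0, 284.0], [310.0, 296.0], [299.0, 309.0]]
[[243.0, 423.0], [126.0, 359.0], [225.0, 220.0], [338.0, 279.0]]
```

Emit:
carry_out(targets=[{"tx": 0.005,"ty": 0,"tz": 0,"turn": 0,"gripper": 0.2},{"tx": 0.01,"ty": 0,"tz": 0,"turn": 0,"gripper": 0.2},{"tx": 0.015,"ty": 0,"tz": 0,"turn": 0,"gripper": 0.2}])

```text
time: 7.65
tool_pos: [0.479, -0.0233, 0.0308]
ee_rot: [[0.97, 0.242, 0.0], [0.242, -0.97, 0.0], [0.0, 0.0, -1.0]]
force: [0.5, -0.2, -0.3]
finger_gap: 0.0512
grasp_force: 0.0
```

```bash
cat > fit.py <<'E'
# plate pose by fitting its projected block to the amber mask in the scene view (arm hides part: only rim from front used via IoU on visible colour)
from h import *
from scipy.optimize import minimize
def plate_pose(c,x0,ignore=True):
    hsv=cv2.cvtColor(c["color"],cv2.COLOR_BGR2HSV)
    m=((hsv[...,0]<20)&(hsv[...,1]>120)&(hsv[...,2]>40)).astype(np.uint8)
    u,v=proj(c,[*s2w(x0[0],x0[1]),.03]).astype(int);w=np.zeros_like(m);w[v-35:v+35,u-35:u+35]=1
    m=cv2.morphologyEx(m*w,cv2.MORPH_CLOSE,np.ones((5,5)))
    dark=((hsv[...,2]<60)&(m==0))   # fingers, arm
    def model(p):
        x,y,a=p;cs,sn=np.cos(a),np.sin(a);pts=[]
        for z in(.02,.036):
            for i,j in((1,1),(1,-1),(-1,-1),(-1,1)):
                X=x+cs*i*.055-sn*j*.039;Y=y+sn*i*.055+cs*j*.039
                pts.append(proj(c,[*s2w(X,Y),z]))
        h=cv2.convexHull(np.float32(pts)).reshape(-1,2);k=np.zeros(m.shape,np.uint8)
        cv2.fillConvexPoly(k,np.int32(np.round((h)*16)),255,cv2.LINE_AA,4);return k/255.
    def cost(p):
        k=model(p);return (np.abs(k-m)*np.where(dark,.15,1))[w>0].sum()
    best=min((minimize(cost,[x0[0]+dx,x0[1],a],method="Nelder-Mead",options=dict(initial_simplex=[[x0[0]+dx,x0[1],a],[x0[0]+dx+.01,x0[1],a],[x0[0]+dx,x0[1]+.008,a],[x0[0]+dx,x0[1],a+.1]])) for dx in(-.005,.01) for a in(x0[2],)),key=lambda r:r.fun)
    return best.x,best.fun
if __name__=="__main__":
    import sys
    x0=[float(a) for a in sys.argv[1:4]]
    for i in range(1):
        r,f=plate_pose(camera("scene"),x0);print("plate",r[:2].round(4),"yaw",np.degrees(r[2]).round(1),"cost",round(f,1))
E
python3 - <<'E'
from fit import *
for n in("scene","top"):
    r,f=plate_pose(np.load(n+".npy",allow_pickle=True).item(),[-.131,-.009,.12]);print("initial",n,r.round(4),f)
E
python3 st.py; python3 fit.py -.125 -.01 .1
```

```text
initial scene [-0.1312 -0.0108  0.1604] 129.10980392156864
initial top [-0.13   -0.009   0.1503] 114.61960784313726
t 7.65 s-xy [-0.1572 -0.0125] z 0.0308 yawerr -0.01 Fs 0.46 -0.35 -0.33 gap 0.0512
plate [-0.1323 -0.011 ] yaw 8.6 cost 113.7
```

The plate hasn't moved, so the half-open tips are passing above it. I'll retreat and go lower, watching the force.

Emit:
carry_out(targets=[{"tx": -0.03,"ty": 0,"tz": 0,"turn": 0,"gripper": 0.2},{"tx": -0.06,"ty": 0,"tz": 0,"turn": 0,"gripper": 0.2},{"tx": -0.08,"ty": 0,"tz": 0,"turn": 0,"gripper": 0.2},{"tx": -0.08,"ty": 0,"tz": 0.004,"turn": 0,"gripper": 0.2},{"tx": -0.08,"ty": 0,"tz": 0.007,"turn": 0,"gripper": 0.2}])

```text
time: 8.12
tool_pos: [0.4167, -0.039, 0.0251]
ee_rot: [[0.971, 0.241, 0.001], [0.241, -0.971, -0.0], [0.001, 0.0, -1.0]]
force: [-0.5, -0.3, -0.3]
finger_gap: 0.0511
grasp_force: 0.0
```

Emit:
carry_out(targets=[{"tx": 0,"ty": 0,"tz": 0.002,"turn": 0,"gripper": 0.2},{"tx": 0,"ty": 0,"tz": 0.004,"turn": 0,"gripper": 0.2},{"tx": 0,"ty": 0,"tz": 0.004,"turn": 0,"gripper": 0.2}])

```text
time: 8.37
tool_pos: [0.4171, -0.0387, 0.0218]
ee_rot: [[0.97, 0.242, -0.0], [0.242, -0.97, 0.0], [-0.0, -0.0, -1.0]]
force: [-0.7, -0.9, -0.4]
finger_gap: 0.0507
grasp_force: 0.0
```

```bash
python3 st.py
```

```text
t 8.3667 s-xy [-0.221  -0.0125] z 0.0218 yawerr 0.02 Fs -0.93 -0.74 -0.4 gap 0.0507
```

Emit:
carry_out(targets=[{"tx": 0,"ty": 0,"tz": 0.002,"turn": 0,"gripper": 0.2},{"tx": 0,"ty": 0,"tz": 0.004,"turn": 0,"gripper": 0.2},{"tx": 0,"ty": 0,"tz": 0.004,"turn": 0,"gripper": 0.2}])

```text
time: 8.62
tool_pos: [0.4165, -0.0387, 0.0184]
ee_rot: [[0.97, 0.242, -0.001], [0.242, -0.97, 0.0], [-0.001, -0.0, -1.0]]
force: [-0.1, -0.3, 0.2]
finger_gap: 0.0508
grasp_force: 0.0
```

```bash
python3 st.py
```

```text
t 8.6167 s-xy [-0.2215 -0.0123] z 0.0184 yawerr 0.01 Fs -0.19 -0.24 0.16 gap 0.0508
```

Emit:
carry_out(targets=[{"tx": 0.008,"ty": 0,"tz": 0,"turn": 0,"gripper": 0.2},{"tx": 0.016,"ty": 0,"tz": 0,"turn": 0,"gripper": 0.2},{"tx": 0.024,"ty": 0,"tz": 0,"turn": 0,"gripper": 0.2},{"tx": 0.032,"ty": 0,"tz": 0,"turn": 0,"gripper": 0.2},{"tx": 0.038,"ty": 0,"tz": 0,"turn": 0,"gripper": 0.2}])

```text
time: 9.03
tool_pos: [0.4472, -0.0313, 0.019]
ee_rot: [[0.97, 0.242, 0.001], [0.242, -0.97, -0.0], [0.001, 0.0, -1.0]]
force: [-0.6, 0.4, -0.5]
finger_gap: 0.0513
grasp_force: 0.0
```

Emit:
carry_out(targets=[{"tx": 0.005,"ty": 0,"tz": 0,"turn": 0,"gripper": 0.2},{"tx": 0.01,"ty": 0,"tz": 0,"turn": 0,"gripper": 0.2},{"tx": 0.015,"ty": 0,"tz": 0,"turn": 0,"gripper": 0.2}])

```text
time: 9.28
tool_pos: [0.4581, -0.0284, 0.0187]
ee_rot: [[0.97, 0.242, -0.0], [0.242, -0.97, 0.0], [-0.0, -0.0, -1.0]]
force: [0.4, 0.0, -0.2]
finger_gap: 0.0515
grasp_force: 0.0
```

```bash
python3 st.py; python3 fit.py -.125 -.01 .1
```

```text
t 9.2833 s-xy [-0.1787 -0.0124] z 0.0187 yawerr 0.0 Fs 0.4 -0.08 -0.22 gap 0.0515
plate [-0.1327 -0.0112] yaw 8.8 cost 130.1
```

```bash
python3 - <<'E'
from h import *
a=camera("scene")["color"][165:245,225:325];b=camera("top")["color"][150:250,170:270]
f=lambda i,k:cv2.resize(i,(400,k),interpolation=cv2.INTER_CUBIC)
o=np.zeros((400,800,3),np.uint8);o[:320,:400]=f(a,320);o[:,400:]=f(b,400);o=cv2.convertScaleAbs(o,alpha=1.6,beta=15)
cv2.imwrite("pics/k6.png",o)
E
```

```text
(no output)
```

View pics/k6.png

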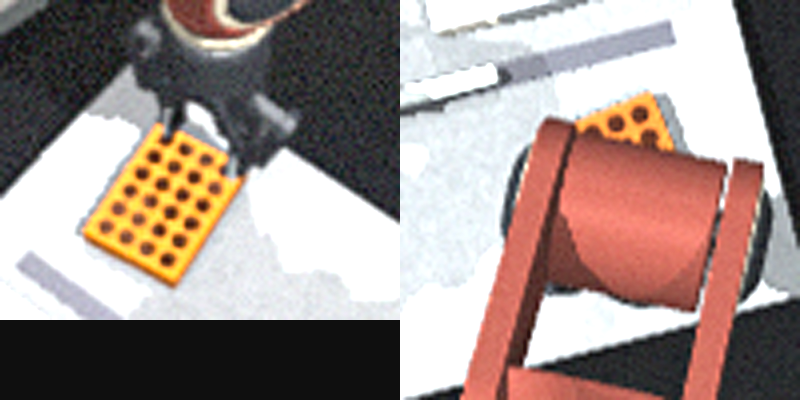

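Emit:
carry_out(targets=[{"tx": 0.005,"ty": 0,"tz": 0,"turn": 0,"gripper": 0.2},{"tx": 0.01,"ty": 0,"tz": 0,"turn": 0,"gripper": 0.2},{"tx": 0.015,"ty": 0,"tz": 0,"turn": 0,"gripper": 0.2},{"tx": 0.02,"ty": 0,"tz": 0,"turn": 0,"gripper": 0.2},{"tx": 0.025,"ty": 0,"tz": 0,"turn": 0,"gripper": 0.2}])

```text
time: 9.85
tool_pos: [0.4776, -0.0237, 0.0189]
ee_rot: [[0.97, 0.242, 0.0], [0.242, -0.97, -0.0], [0.0, 0.0, -1.0]]
force: [-0.3, -0.3, 0.0]
finger_gap: 0.0515
grasp_force: 0.0
```

```bash
python3 st.py; python3 fit.py -.12 -.01 .1; cat > fe.py <<'E'
from h import *
# amber extreme points (front part) in each view, unoccluded
for n in("top","scene"):
    c=camera(n);hsv=cv2.cvtColor(c["color"],cv2.COLOR_BGR2HSV)
    m=((hsv[...,0]>8)&(hsv[...,0]<20)&(hsv[...,1]>150)&(hsv[...,2]>100))
    v,u=np.where(m);q=np.array([w2s(atz(c,a,b,.036)) for a,b in zip(u,v)])
    k=(abs(q[:,1])<.08)&(q[:,0]>-.25)&(q[:,0]<.1);q=q[k]
    f=[(y,np.percentile(q[abs(q[:,1]-y)<.006][:,0],99)) for y in(-.035,-.02,-.005,.01,.025) if (abs(q[:,1]-y)<.006).sum()>4]
    print(n,"front x at y:",[(round(a,3),round(b,4)) for a,b in f],"y range",np.percentile(q[:,1],[1,99]).round(4))
E
python3 fe.py
```

```text
t 9.85 s-xy [-0.1586 -0.0125] z 0.0189 yawerr -0.0 Fs -0.38 -0.22 0.03 gap 0.0515
plate [-0.1329 -0.0098] yaw 8.7 cost 110.6
top front x at y: [(-0.035, np.float64(-0.0741)), (0.01, np.float64(-0.1818)), (0.025, np.float64(-0.1739))] y range [-0.0411  0.0232]
scene front x at y: [(-0.035, np.float64(-0.0696)), (-0.02, np.float64(-0.0705)), (-0.005, np.float64(-0.0726)), (0.01, np.float64(-0.0754)), (0.025, np.float64(-0.0761))] y range [-0.0466  0.034 ]
```

```bash
python3 - <<'E'
from h import *
c=camera("scene")
a=c["color"]
o=cv2.convertScaleAbs(cv2.resize(a[175:245,235:310],None,fx=8,fy=8,interpolation=cv2.INTER_NEAREST),alpha=1.8,beta=20)
# overlay: plate initial rect at top, tip hypotheses
R=lambda x,y,z:tuple(int(t) for t in ((proj(c,[*s2w(x,y),z])-[235,175])*8+4))
cv2.polylines(o,[np.int32([R(*p,.036) for p in((-.0814,.0364),(-.0711,-.0412),(-.1813,-.0547),(-.1908,.0221))])],True,(255,255,0),1)
for z,col in((.024,(0,255,0)),(.036,(0,0,255)),(.045,(255,0,255))):
  for y in(.0132,-.0382):
    s=1 if y>0 else -1
    cv2.polylines(o,[np.int32([R(x,yy,z) for x,yy in((-.1696,y),(-.1476,y),(-.1476,y+s*.009),(-.1696,y+s*.009))])],True,col,1)
cv2.imwrite("pics/k7.png",o)
E
```

```text
(no output)
```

View pics/k7.png

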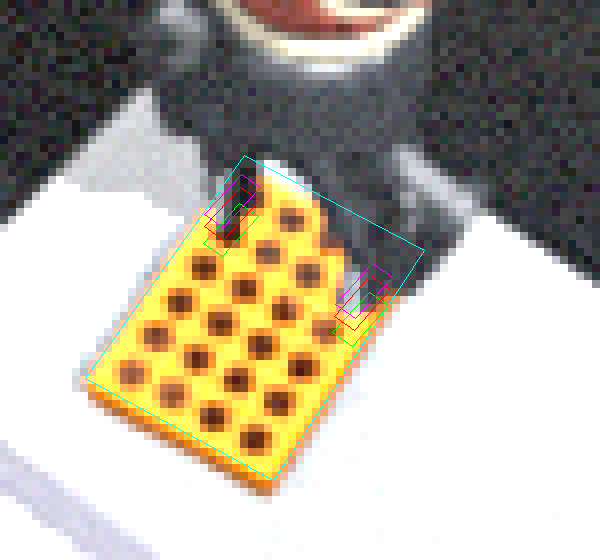

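The overlay shows both tips still just above the plate's top face. I'll retreat and find the deck by touch.

Emit:
carry_out(targets=[{"tx": -0.03,"ty": 0,"tz": 0,"turn": 0,"gripper": 0.2},{"tx": -0.06,"ty": 0,"tz": 0,"turn": 0,"gripper": 0.2},{"tx": -0.07,"ty": 0,"tz": 0,"turn": 0,"gripper": 0.2},{"tx": -0.07,"ty": 0,"tz": 0.003,"turn": 0,"gripper": 0.2},{"tx": -0.07,"ty": 0,"tz": 0.006,"turn": 0,"gripper": 0.2}])

```text
time: 10.47
tool_pos: [0.4234, -0.0375, 0.0143]
ee_rot: [[0.97, 0.241, 0.002], [0.241, -0.97, -0.0], [0.002, 0.001, -1.0]]
force: [1.0, 0.4, 0.1]
finger_gap: 0.0512
grasp_force: 0.0
```

Emit:
carry_out(targets=[{"tx": 0,"ty": 0,"tz": 0.002,"turn": 0,"gripper": 0.2},{"tx": 0,"ty": 0,"tz": 0.004,"turn": 0,"gripper": 0.2},{"tx": 0,"ty": 0,"tz": 0.004,"turn": 0,"gripper": 0.2}])

```text
time: 10.72
tool_pos: [0.4232, -0.0372, 0.0106]
ee_rot: [[0.97, 0.242, -0.0], [0.242, -0.97, 0.0], [-0.0, -0.0, -1.0]]
force: [0.3, -0.1, 0.8]
finger_gap: 0.0511
grasp_force: 0.0
```

```bash
python3 st.py
```

```text
t 10.7167 s-xy [-0.2146 -0.0124] z 0.0106 yawerr 0.02 Fs 0.28 -0.21 0.84 gap 0.0511
```

Emit:
carry_out(targets=[{"tx": 0,"ty": 0,"tz": 0.002,"turn": 0,"gripper": 0.2},{"tx": 0,"ty": 0,"tz": 0.004,"turn": 0,"gripper": 0.2},{"tx": 0,"ty": 0,"tz": 0.004,"turn": 0,"gripper": 0.2}])

```text
time: 10.97
tool_pos: [0.4227, -0.0372, 0.0073]
ee_rot: [[0.97, 0.242, -0.001], [0.242, -0.97, 0.0], [-0.001, -0.0, -1.0]]
force: [0.3, -0.8, -0.4]
finger_gap: 0.0512
grasp_force: 0.0
```

Emit:
carry_out(targets=[{"tx": 0,"ty": 0,"tz": 0.002,"turn": 0,"gripper": 0.2},{"tx": 0,"ty": 0,"tz": 0.003,"turn": 0,"gripper": 0.2},{"tx": 0,"ty": 0,"tz": 0.003,"turn": 0,"gripper": 0.2}])

```text
time: 11.22
tool_pos: [0.4226, -0.0373, 0.005]
ee_rot: [[0.97, 0.242, -0.0], [0.242, -0.97, 0.0], [-0.0, -0.0, -1.0]]
force: [0.5, -0.6, 0.1]
finger_gap: 0.0511
grasp_force: 0.0
```

```bash
python3 st.py
```

```text
t 11.2167 s-xy [-0.2152 -0.0124] z 0.005 yawerr -0.0 Fs 0.39 -0.69 0.14 gap 0.0511
```

Emit:
carry_out(targets=[{"tx": 0.006,"ty": 0,"tz": 0,"turn": 0,"gripper": 0.2},{"tx": 0.012,"ty": 0,"tz": 0,"turn": 0,"gripper": 0.2},{"tx": 0.018,"ty": 0,"tz": 0,"turn": 0,"gripper": 0.2},{"tx": 0.024,"ty": 0,"tz": 0,"turn": 0,"gripper": 0.2},{"tx": 0.03,"ty": 0,"tz": 0,"turn": 0,"gripper": 0.2}])

```text
time: 11.63
tool_pos: [0.4463, -0.0313, 0.0051]
ee_rot: [[0.97, 0.242, -0.001], [0.242, -0.97, 0.0], [-0.001, -0.0, -1.0]]
force: [-1.9, -0.2, 0.5]
finger_gap: 0.051
grasp_force: 0.6
```

Emit:
carry_out(targets=[{"tx": 0.005,"ty": 0,"tz": 0,"turn": 0,"gripper": 0.2},{"tx": 0.01,"ty": 0,"tz": 0,"turn": 0,"gripper": 0.2},{"tx": 0.015,"ty": 0,"tz": 0,"turn": 0,"gripper": 0.2},{"tx": 0.02,"ty": 0,"tz": 0,"turn": 0,"gripper": 0.2}])

```text
time: 11.97
tool_pos: [0.4619, -0.0275, 0.0051]
ee_rot: [[0.97, 0.242, -0.0], [0.242, -0.97, -0.0], [-0.0, -0.0, -1.0]]
force: [-2.4, -0.3, -0.5]
finger_gap: 0.0515
grasp_force: 0.6
```

```bash
python3 st.py; python3 fit.py -.115 -.01 .08; python3 fe.py
```

```text
t 11.9667 s-xy [-0.1748 -0.0125] z 0.0051 yawerr -0.0 Fs -2.44 0.29 -0.53 gap 0.0515
plate [-0.1125 -0.0178] yaw -1.5 cost 117.1
top front x at y: [(-0.035, np.float64(-0.0569)), (-0.02, np.float64(-0.0577)), (-0.005, np.float64(-0.0569)), (0.01, np.float64(-0.0574)), (0.025, np.float64(-0.0581))] y range [-0.0539  0.0215]
scene front x at y: [(-0.035, np.float64(-0.0528)), (-0.02, np.float64(-0.0524)), (-0.005, np.float64(-0.0531)), (0.01, np.float64(-0.0529)), (0.025, np.float64(-0.0528))] y range [-0.0532  0.0245]
```

Now it pushes (about 2.4 N) and the plate is square, but its y is about -15 mm. Next is a gentle side push with the outer face of one finger, keeping the same opening and height.

Emit:
carry_out(targets=[{"tx": -0.025,"ty": 0,"tz": 0,"turn": 0,"gripper": 0.2},{"tx": -0.025,"ty": 0,"tz": -0.045,"turn": 0,"gripper": 0.2},{"tx": -0.025,"ty": 0.03,"tz": -0.08,"turn": 0,"gripper": 0.2},{"tx": 0.01,"ty": 0.07,"tz": -0.08,"turn": 0,"gripper": 0.2},{"tx": 0.045,"ty": 0.1,"tz": -0.08,"turn": 0,"gripper": 0.2}])

```text
time: 12.53
tool_pos: [0.5188, -0.0988, 0.0736]
ee_rot: [[0.97, 0.241, 0.009], [0.241, -0.97, -0.003], [0.008, 0.005, -1.0]]
force: [-0.8, 0.3, 0.7]
finger_gap: 0.0512
grasp_force: 0.0
```

Emit:
carry_out(targets=[{"tx": 0.036,"ty": 0.025,"tz": 0,"turn": 0,"gripper": 0.2},{"tx": 0.036,"ty": 0.025,"tz": 0.03,"turn": 0,"gripper": 0.2},{"tx": 0.036,"ty": 0.025,"tz": 0.06,"turn": 0,"gripper": 0.2},{"tx": 0.036,"ty": 0.025,"tz": 0.08,"turn": 0,"gripper": 0.2},{"tx": 0.036,"ty": 0.025,"tz": 0.08,"turn": 0,"gripper": 0.2}])

```text
time: 12.95
tool_pos: [0.5483, -0.109, 0.0033]
ee_rot: [[0.97, 0.241, -0.001], [0.241, -0.97, 0.001], [-0.001, -0.001, -1.0]]
force: [-0.1, 0.4, 0.2]
finger_gap: 0.0516
grasp_force: 0.0
```

```bash
python3 st.py; python3 fit.py -.11 -.015 0;python3 fe.py
```

```text
t 12.95 s-xy [-0.1106 -0.1124] z 0.0033 yawerr -0.05 Fs 0.02 0.41 0.21 gap 0.0516
plate [-0.1117 -0.0184] yaw 0.6 cost 128.9
top front x at y: [(-0.035, np.float64(-0.0568)), (-0.02, np.float64(-0.0578)), (-0.005, np.float64(-0.0571)), (0.01, np.float64(-0.0571)), (0.025, np.float64(-0.0592))] y range [-0.0466  0.0221]
scene front x at y: [(-0.035, np.float64(-0.0527)), (-0.02, np.float64(-0.0524)), (-0.005, np.float64(-0.0532)), (0.01, np.float64(-0.0529)), (0.025, np.float64(-0.0528))] y range [-0.0537  0.0245]
```

Emit:
carry_out(targets=[{"tx": 0,"ty": -0.01,"tz": 0,"turn": 0,"gripper": 0.2},{"tx": 0,"ty": -0.02,"tz": 0,"turn": 0,"gripper": 0.2},{"tx": 0,"ty": -0.027,"tz": 0,"turn": 0,"gripper": 0.2},{"tx": 0,"ty": -0.033,"tz": 0,"turn": 0,"gripper": 0.2},{"tx": 0,"ty": -0.038,"tz": 0,"turn": 0,"gripper": 0.2}])

```text
time: 13.52
tool_pos: [0.5414, -0.0789, 0.0057]
ee_rot: [[0.97, 0.243, 0.001], [0.243, -0.97, -0.001], [0.001, 0.001, -1.0]]
force: [0.3, -1.9, 1.0]
finger_gap: 0.0513
grasp_force: 0.8
```

```bash
python3 st.py; python3 fit.py -.11 -.012 0;python3 fe.py
```

```text
t 13.5167 s-xy [-0.11   -0.0816] z 0.0057 yawerr 0.04 Fs -0.17 -1.88 0.98 gap 0.0513
plate [-0.1111 -0.0054] yaw 0.4 cost 111.0
top front x at y: [(-0.035, np.float64(-0.0912)), (-0.02, np.float64(-0.1178)), (-0.005, np.float64(-0.0568)), (0.01, np.float64(-0.0566)), (0.025, np.float64(-0.0568))] y range [-0.0387  0.0364]
scene front x at y: [(-0.035, np.float64(-0.0526)), (-0.02, np.float64(-0.0535)), (-0.005, np.float64(-0.0532)), (0.01, np.float64(-0.0529)), (0.025, np.float64(-0.0526))] y range [-0.0397  0.0385]
```

Emit:
carry_out(targets=[{"tx": 0,"ty": 0.025,"tz": 0,"turn": 0,"gripper": 0.2},{"tx": 0,"ty": 0.025,"tz": -0.045,"turn": 0,"gripper": 0.2},{"tx": -0.03,"ty": 0.01,"tz": -0.08,"turn": 0,"gripper": 0.2},{"tx": -0.07,"ty": -0.02,"tz": -0.08,"turn": 0,"gripper": 0.2},{"tx": -0.1,"ty": -0.055,"tz": -0.08,"turn": 0,"gripper": 0.2}])

```text
time: 14.08
tool_pos: [0.4536, -0.0571, 0.0715]
ee_rot: [[0.971, 0.24, 0.004], [0.24, -0.971, -0.001], [0.003, 0.002, -1.0]]
force: [-0.7, -0.1, -0.0]
finger_gap: 0.0512
grasp_force: 0.0
```

Emit:
carry_out(targets=[{"tx": -0.013,"ty": -0.044,"tz": 0,"turn": 0,"gripper": 0.2},{"tx": -0.013,"ty": -0.044,"tz": 0.03,"turn": 0,"gripper": 0.2},{"tx": -0.013,"ty": -0.044,"tz": 0.06,"turn": 0,"gripper": 0.2},{"tx": -0.013,"ty": -0.044,"tz": 0.08,"turn": 0,"gripper": 0.2},{"tx": -0.013,"ty": -0.044,"tz": 0.08,"turn": 0,"gripper": 0.2}])

```text
time: 14.5
tool_pos: [0.433, -0.024, 0.0032]
ee_rot: [[0.97, 0.242, -0.003], [0.242, -0.97, 0.001], [-0.002, -0.002, -1.0]]
force: [0.4, 0.5, 0.0]
finger_gap: 0.0512
grasp_force: 0.0
```

```bash
python3 st.py; python3 fe.py
```

```text
t 14.5 s-xy [-0.2019 -0.0021] z 0.0032 yawerr 0.0 Fs 0.54 0.36 0.04 gap 0.0512
top front x at y: [(-0.035, np.float64(-0.0576)), (-0.02, np.float64(-0.0575)), (-0.005, np.float64(-0.0573)), (0.01, np.float64(-0.0566)), (0.025, np.float64(-0.0568))] y range [-0.0395  0.0353]
scene front x at y: [(-0.035, np.float64(-0.0526)), (-0.02, np.float64(-0.0526)), (-0.005, np.float64(-0.0532)), (0.01, np.float64(-0.0529)), (0.025, np.float64(-0.0526))] y range [-0.0389  0.0385]
```

Emit:
carry_out(targets=[{"tx": 0.008,"ty": 0,"tz": 0,"turn": 0,"gripper": 0.2},{"tx": 0.016,"ty": 0,"tz": 0,"turn": 0,"gripper": 0.2},{"tx": 0.023,"ty": 0,"tz": 0,"turn": 0,"gripper": 0.2},{"tx": 0.03,"ty": 0,"tz": 0,"turn": 0,"gripper": 0.2},{"tx": 0.037,"ty": 0,"tz": 0,"turn": 0,"gripper": 0.2}])

```text
time: 15.02
tool_pos: [0.4638, -0.0173, 0.0055]
ee_rot: [[0.97, 0.242, -0.0], [0.242, -0.97, -0.0], [-0.0, 0.0, -1.0]]
force: [-1.5, -0.4, 1.4]
finger_gap: 0.0515
grasp_force: 0.8
```

Emit:
carry_out(targets=[{"tx": 0.007,"ty": 0,"tz": 0,"turn": 0,"gripper": 0.2},{"tx": 0.014,"ty": 0,"tz": 0,"turn": 0,"gripper": 0.2},{"tx": 0.021,"ty": 0,"tz": 0,"turn": 0,"gripper": 0.2},{"tx": 0.028,"ty": 0,"tz": 0,"turn": 0,"gripper": 0.2},{"tx": 0.035,"ty": 0,"tz": 0,"turn": 0,"gripper": 0.2}])

```text
time: 15.43
tool_pos: [0.4907, -0.0104, 0.0051]
ee_rot: [[0.97, 0.242, -0.0], [0.242, -0.97, 0.0], [-0.0, -0.0, -1.0]]
force: [-1.3, -1.1, 1.3]
finger_gap: 0.0514
grasp_force: 0.8
```

Emit:
carry_out(targets=[{"tx": 0.005,"ty": 0,"tz": 0,"turn": 0,"gripper": 0.2},{"tx": 0.01,"ty": 0,"tz": 0,"turn": 0,"gripper": 0.2},{"tx": 0.015,"ty": 0,"tz": 0,"turn": 0,"gripper": 0.2},{"tx": 0.02,"ty": 0,"tz": 0,"turn": 0,"gripper": 0.2},{"tx": 0.025,"ty": 0,"tz": 0,"turn": 0,"gripper": 0.2}])

```text
time: 15.85
tool_pos: [0.51, -0.0057, 0.0052]
ee_rot: [[0.97, 0.242, -0.0], [0.242, -0.97, 0.0], [-0.0, -0.0, -1.0]]
force: [-1.9, -0.7, 0.7]
finger_gap: 0.0511
grasp_force: 0.7
```

```bash
python3 st.py; python3 fe.py
```

```text
t 15.85 s-xy [-0.1228 -0.0029] z 0.0052 yawerr -0.01 Fs -2.0 -0.22 0.73 gap 0.0511
top front x at y: [(-0.035, np.float64(-0.0058)), (-0.02, np.float64(-0.0049)), (-0.005, np.float64(-0.0052)), (0.01, np.float64(-0.0051)), (0.025, np.float64(-0.0049))] y range [-0.0391  0.0338]
scene front x at y: [(-0.035, np.float64(-0.0017)), (-0.02, np.float64(-0.0016)), (-0.005, np.float64(-0.0015)), (0.01, np.float64(-0.0014)), (0.025, np.float64(-0.0024))] y range [-0.0387  0.0392]
```

Emit:
carry_out(targets=[{"tx": 0.005,"ty": 0,"tz": 0,"turn": 0,"gripper": 0.2},{"tx": 0.01,"ty": 0,"tz": 0,"turn": 0,"gripper": 0.2},{"tx": 0.015,"ty": 0,"tz": 0,"turn": 0,"gripper": 0.2},{"tx": 0.02,"ty": 0,"tz": 0,"turn": 0,"gripper": 0.2},{"tx": 0.025,"ty": 0,"tz": 0,"turn": 0,"gripper": 0.2}])

```text
time: 16.37
tool_pos: [0.5294, -0.0008, 0.0051]
ee_rot: [[0.97, 0.242, -0.0], [0.242, -0.97, 0.0], [-0.0, -0.0, -1.0]]
force: [-1.3, -0.2, -1.0]
finger_gap: 0.0514
grasp_force: 0.5
```

```bash
python3 st.py
```

```text
t 16.3667 s-xy [-0.1028 -0.0028] z 0.0051 yawerr -0.0 Fs -1.29 0.09 -1.02 gap 0.0514
```

Emit:
carry_out(targets=[{"tx": 0.003,"ty": 0,"tz": 0,"turn": 0,"gripper": 0.2},{"tx": 0.006,"ty": 0,"tz": 0,"turn": 0,"gripper": 0.2},{"tx": 0.009,"ty": 0,"tz": 0,"turn": 0,"gripper": 0.2},{"tx": 0.012,"ty": 0,"tz": 0,"turn": 0,"gripper": 0.2},{"tx": 0.015,"ty": 0,"tz": 0,"turn": 0,"gripper": 0.2}])

```text
time: 16.78
tool_pos: [0.541, 0.002, 0.0052]
ee_rot: [[0.97, 0.242, -0.0], [0.242, -0.97, 0.0], [-0.0, -0.0, -1.0]]
force: [-1.7, -0.3, -0.0]
finger_gap: 0.0513
grasp_force: 0.6
```

Emit:
carry_out(targets=[{"tx": 0.003,"ty": 0,"tz": 0,"turn": 0,"gripper": 0.2},{"tx": 0.006,"ty": 0,"tz": 0,"turn": 0,"gripper": 0.2},{"tx": 0.009,"ty": 0,"tz": 0,"turn": 0,"gripper": 0.2}])

```text
time: 17.03
tool_pos: [0.548, 0.0038, 0.0052]
ee_rot: [[0.97, 0.242, -0.0], [0.242, -0.97, 0.0], [-0.0, -0.0, -1.0]]
force: [-1.5, -0.1, -0.0]
finger_gap: 0.0512
grasp_force: 0.6
```

```bash
python3 st.py; python3 fe.py; python3 bar.py
```

```text
t 17.0333 s-xy [-0.0837 -0.0029] z 0.0052 yawerr -0.01 Fs -1.47 0.31 -0.03 gap 0.0512
-80:166 -75:167 -70:163 -65:166 -60:146 -55:127 -50:147 -45:112 -40:105 -35:150 -30:123 -25:124 -20:149 -15:149 -10:101 -5:144 0:143 5:131 10:138 15:143 20:139 25:126 30:148 35:140 40:81 45:96 50:93 55:141 60:236 65:235 70:233 75:236 80:231 85:238 90:227 95:233 100:239 105:135 110:134 115:121 120:134 125:123 130:123 135:20 140:6 145:78 150:232 155:233 160:237 165:213 170:113 175:115 180:102 185:116 190:141 195:140 200:139Traceback (most recent call last):
  File "fe.py", line 9, in <module>
    print(n,"front x at y:",[(round(a,3),round(b,4)) for a,b in f],"y range",np.percentile(q[:,1],[1,99]).round(4))
                                                                             ~~~~~~~~~~~~~^^^^^^^^^^^^^^^
    return _quantile_unchecked(
        a, q, axis, out, overwrite_input, method, keepdims, weights)
    return _ureduce(a,
                    func=_quantile_ureduce_func,
    ...<5 lines>...
                    overwrite_input=overwrite_input,
                    method=method)
    r = func(a, **kwargs)
    result = _quantile(arr,
                       quantiles=q,
    ...<2 lines>...
                       out=out,
                       weights=wgt)
    slices_having_nans = np.isnan(arr[-1, ...])
                                  ~~~^^^^^^^^^
IndexError: index -1 is out of bounds for axis 0 with size 0
```

Emit:
carry_out(targets=[{"tx": 0.004,"ty": 0,"tz": 0,"turn": 0,"gripper": 0.2},{"tx": 0.008,"ty": 0,"tz": 0,"turn": 0,"gripper": 0.2},{"tx": 0.012,"ty": 0,"tz": 0,"turn": 0,"gripper": 0.2},{"tx": 0.016,"ty": 0,"tz": 0,"turn": 0,"gripper": 0.2},{"tx": 0.02,"ty": 0,"tz": 0,"turn": 0,"gripper": 0.2}])

```text
time: 17.55
tool_pos: [0.5636, 0.0077, 0.0052]
ee_rot: [[0.97, 0.242, -0.0], [0.242, -0.97, 0.0], [-0.0, -0.0, -1.0]]
force: [-1.0, 0.5, 0.5]
finger_gap: 0.0514
grasp_force: 0.7
```

Emit:
carry_out(targets=[{"tx": 0.004,"ty": 0,"tz": 0,"turn": 0,"gripper": 0.2},{"tx": 0.008,"ty": 0,"tz": 0,"turn": 0,"gripper": 0.2},{"tx": 0.012,"ty": 0,"tz": 0,"turn": 0,"gripper": 0.2},{"tx": 0.016,"ty": 0,"tz": 0,"turn": 0,"gripper": 0.2}])

```text
time: 17.88
tool_pos: [0.576, 0.0108, 0.0052]
ee_rot: [[0.97, 0.242, -0.0], [0.242, -0.97, 0.0], [-0.0, -0.0, -1.0]]
force: [-1.5, -0.9, 0.2]
finger_gap: 0.051
grasp_force: 0.7
```

```bash
python3 st.py
```

```text
t 17.8833 s-xy [-0.0548 -0.0029] z 0.0052 yawerr -0.0 Fs -1.68 -0.55 0.23 gap 0.051
```

Emit:
carry_out(targets=[{"tx": 0.003,"ty": 0,"tz": 0,"turn": 0,"gripper": 0.2},{"tx": 0.006,"ty": 0,"tz": 0,"turn": 0,"gripper": 0.2},{"tx": 0.009,"ty": 0,"tz": 0,"turn": 0,"gripper": 0.2},{"tx": 0.012,"ty": 0,"tz": 0,"turn": 0,"gripper": 0.2},{"tx": 0.015,"ty": 0,"tz": 0,"turn": 0,"gripper": 0.2}])

```text
time: 18.3
tool_pos: [0.5876, 0.0136, 0.0052]
ee_rot: [[0.97, 0.242, -0.0], [0.242, -0.97, 0.0], [0.0, -0.0, -1.0]]
force: [-1.7, 0.3, 0.7]
finger_gap: 0.0514
grasp_force: 0.7
```

Emit:
carry_out(targets=[{"tx": 0.001,"ty": 0,"tz": 0,"turn": 0,"gripper": 0.2},{"tx": 0.002,"ty": 0,"tz": 0,"turn": 0,"gripper": 0.2},{"tx": 0.003,"ty": 0,"tz": 0,"turn": 0,"gripper": 0.2}])

```text
time: 18.55
tool_pos: [0.5897, 0.0142, 0.0052]
ee_rot: [[0.97, 0.242, -0.0], [0.242, -0.97, -0.0], [-0.0, -0.0, -1.0]]
force: [-1.8, -0.3, 0.7]
finger_gap: 0.0513
grasp_force: 0.8
```

```bash
python3 st.py
```

```text
t 18.55 s-xy [-0.0407 -0.0029] z 0.0052 yawerr -0.0 Fs -1.79 0.16 0.71 gap 0.0513
```

Emit:
carry_out(targets=[{"tx": 0.001,"ty": 0,"tz": 0,"turn": 0,"gripper": 0.2},{"tx": 0.002,"ty": 0,"tz": 0,"turn": 0,"gripper": 0.2},{"tx": 0.003,"ty": 0,"tz": 0,"turn": 0,"gripper": 0.2},{"tx": 0.004,"ty": 0,"tz": 0,"turn": 0,"gripper": 0.2}])

```text
time: 18.88
tool_pos: [0.5928, 0.015, 0.0053]
ee_rot: [[0.97, 0.242, 0.0], [0.242, -0.97, -0.0], [0.0, 0.0, -1.0]]
force: [-1.7, -0.2, 0.9]
finger_gap: 0.0513
grasp_force: 0.8
```

Emit:
carry_out(targets=[{"tx": 0.001,"ty": 0,"tz": 0,"turn": 0,"gripper": 0.2},{"tx": 0.002,"ty": 0,"tz": 0,"turn": 0,"gripper": 0.2}])

```text
time: 19.05
tool_pos: [0.5944, 0.0153, 0.0052]
ee_rot: [[0.97, 0.242, 0.0], [0.242, -0.97, 0.0], [0.0, 0.0, -1.0]]
force: [-1.4, -0.2, 0.3]
finger_gap: 0.0514
grasp_force: 0.8
```

```bash
python3 st.py
```

```text
t 19.05 s-xy [-0.0358 -0.0029] z 0.0052 yawerr -0.01 Fs -1.35 0.18 0.28 gap 0.0514
```

Now in single small rows, watching for the stop.

Emit:
carry_out(targets=[{"tx": 0.0005,"ty": 0,"tz": 0,"turn": 0,"gripper": 0.2},{"tx": 0.001,"ty": 0,"tz": 0,"turn": 0,"gripper": 0.2}])

```text
time: 19.22
tool_pos: [0.5951, 0.0155, 0.0052]
ee_rot: [[0.97, 0.242, -0.0], [0.242, -0.97, -0.0], [-0.0, -0.0, -1.0]]
force: [-1.6, -0.2, 0.2]
finger_gap: 0.0511
grasp_force: 0.8
```

Emit:
carry_out(targets=[{"tx": 0.0005,"ty": 0,"tz": 0,"turn": 0,"gripper": 0.2},{"tx": 0.001,"ty": 0,"tz": 0,"turn": 0,"gripper": 0.2}])

```text
time: 19.38
tool_pos: [0.5959, 0.0157, 0.0052]
ee_rot: [[0.97, 0.242, -0.0], [0.242, -0.97, 0.0], [-0.0, -0.0, -1.0]]
force: [-1.2, -0.2, 0.5]
finger_gap: 0.0514
grasp_force: 0.8
```

Emit:
carry_out(targets=[{"tx": 0.0005,"ty": 0,"tz": 0,"turn": 0,"gripper": 0.2},{"tx": 0.001,"ty": 0,"tz": 0,"turn": 0,"gripper": 0.2}])

```text
time: 19.55
tool_pos: [0.5967, 0.0159, 0.0052]
ee_rot: [[0.97, 0.242, 0.0], [0.242, -0.97, 0.0], [0.0, -0.0, -1.0]]
force: [-1.8, 1.2, 1.2]
finger_gap: 0.0512
grasp_force: 0.8
```

```bash
python3 st.py
```

```text
t 19.55 s-xy [-0.0335 -0.0029] z 0.0052 yawerr -0.01 Fs -1.46 1.63 1.19 gap 0.0512
```

Emit:
carry_out(targets=[{"tx": 0.0005,"ty": 0,"tz": 0,"turn": 0,"gripper": 0.2},{"tx": 0.001,"ty": 0,"tz": 0,"turn": 0,"gripper": 0.2}])

```text
time: 19.72
tool_pos: [0.5975, 0.0161, 0.0052]
ee_rot: [[0.97, 0.242, -0.0], [0.242, -0.97, -0.0], [-0.0, 0.0, -1.0]]
force: [-2.3, -0.6, 1.4]
finger_gap: 0.0511
grasp_force: 0.8
```

Emit:
carry_out(targets=[{"tx": 0.0005,"ty": 0,"tz": 0,"turn": 0,"gripper": 0.2},{"tx": 0.001,"ty": 0,"tz": 0,"turn": 0,"gripper": 0.2}])

```text
time: 19.88
tool_pos: [0.5982, 0.0163, 0.0052]
ee_rot: [[0.97, 0.242, -0.0], [0.242, -0.97, 0.0], [-0.0, -0.0, -1.0]]
force: [-1.7, -0.2, 1.6]
finger_gap: 0.0514
grasp_force: 0.8
```

```bash
python3 st.py
```

```text
t 19.8833 s-xy [-0.0319 -0.0029] z 0.0052 yawerr -0.01 Fs -1.72 0.22 1.55 gap 0.0514
```

Emit:
carry_out(targets=[{"tx": 0.0005,"ty": 0,"tz": 0,"turn": 0,"gripper": 0.2},{"tx": 0.001,"ty": 0,"tz": 0,"turn": 0,"gripper": 0.2}])

```text
time: 20.05
tool_pos: [0.599, 0.0165, 0.0052]
ee_rot: [[0.97, 0.242, 0.0], [0.242, -0.97, -0.0], [-0.0, 0.0, -1.0]]
force: [-0.8, 0.3, 0.7]
finger_gap: 0.0511
grasp_force: 0.8
```

Emit:
carry_out(targets=[{"tx": 0.0005,"ty": 0,"tz": 0,"turn": 0,"gripper": 0.2},{"tx": 0.001,"ty": 0,"tz": 0,"turn": 0,"gripper": 0.2}])

```text
time: 20.22
tool_pos: [0.5998, 0.0167, 0.0052]
ee_rot: [[0.97, 0.242, -0.0], [0.242, -0.97, 0.0], [-0.0, -0.0, -1.0]]
force: [-1.4, -0.8, 0.5]
finger_gap: 0.0514
grasp_force: 0.8
```

```bash
python3 st.py
```

```text
t 20.2167 s-xy [-0.0303 -0.0029] z 0.0052 yawerr -0.01 Fs -1.6 -0.43 0.53 gap 0.0514
```

Emit:
carry_out(targets=[{"tx": 0.0005,"ty": 0,"tz": 0,"turn": 0,"gripper": 0.2},{"tx": 0.001,"ty": 0,"tz": 0,"turn": 0,"gripper": 0.2}])

```text
time: 20.38
tool_pos: [0.6002, 0.0168, 0.0052]
ee_rot: [[0.97, 0.242, -0.001], [0.242, -0.97, -0.0], [-0.001, -0.0, -1.0]]
force: [-3.9, -0.8, 2.0]
finger_gap: 0.0516
grasp_force: 1.9
```

Emit:
carry_out(targets=[{"tx": 0.0005,"ty": 0,"tz": 0,"turn": 0,"gripper": 0.2},{"tx": 0.001,"ty": 0,"tz": 0,"turn": 0,"gripper": 0.2}])

```text
time: 20.55
tool_pos: [0.6002, 0.0169, 0.0049]
ee_rot: [[0.97, 0.242, -0.003], [0.242, -0.97, -0.001], [-0.003, -0.0, -1.0]]
force: [-6.5, -1.2, 2.7]
finger_gap: 0.0515
grasp_force: 3.5
```

```bash
python3 st.py
```

```text
t 20.55 s-xy [-0.0299 -0.0028] z 0.0049 yawerr 0.01 Fs -6.56 0.36 2.67 gap 0.0515
```

The plate is home: the force rose to 6.5 N as motion stopped. I'll back off, lift, shut the gripper and go to the +y side of the knob.

Emit:
carry_out(targets=[{"tx": -0.015,"ty": 0,"tz": 0,"turn": 0,"gripper": 0.2},{"tx": -0.04,"ty": 0,"tz": 0,"turn": 0,"gripper": 0.2},{"tx": -0.04,"ty": 0,"tz": -0.05,"turn": 0,"gripper": 0.2},{"tx": -0.04,"ty": 0,"tz": -0.1,"turn": 0,"gripper": 0},{"tx": -0.04,"ty": 0,"tz": -0.15,"turn": 0,"gripper": -1}])

```text
time: 20.97
tool_pos: [0.5695, 0.0095, 0.1256]
ee_rot: [[0.97, 0.242, -0.001], [0.242, -0.97, 0.001], [-0.001, -0.001, -1.0]]
force: [1.2, -0.0, 0.8]
finger_gap: 0.032
grasp_force: 0.0
```

Emit:
carry_out(targets=[{"tx": 0.01,"ty": -0.045,"tz": -0.03,"turn": 0,"gripper": -1},{"tx": 0.02,"ty": -0.09,"tz": -0.03,"turn": 0,"gripper": -1},{"tx": 0.037,"ty": -0.135,"tz": -0.03,"turn": 0,"gripper": -1},{"tx": 0.037,"ty": -0.18,"tz": -0.03,"turn": 0,"gripper": -1},{"tx": 0.037,"ty": -0.228,"tz": -0.03,"turn": 0,"gripper": -1}])

```text
time: 21.38
tool_pos: [0.5557, 0.1953, 0.15]
ee_rot: [[0.97, 0.241, 0.003], [0.241, -0.97, 0.001], [0.003, -0.0, -1.0]]
force: [0.8, -0.3, -0.9]
finger_gap: -0.0001
grasp_force: 0.0
```

```bash
python3 st.py; python3 bar.py; python3 - <<'E'
from h import *
c=camera("scene")
for x in(-.03,-.026,-.022,-.019,-.016,-.013,-.008): print(x,[c["color"][tuple(np.round(proj(c,[*s2w(x,y),.036])).astype(int)[::-1])].tolist() for y in(-.02,.0,.02)])
E
```

```text
t 21.3833 s-xy [-0.0299  0.181 ] z 0.15 yawerr -0.04 Fs 0.72 -0.47 -0.92 gap -0.0001
-80:104 -75:106 -70:105 -65:105 -60:99 -55:80 -50:91 -45:89 -40:83 -35:88 -30:81 -25:85 -20:88 -15:81 -10:77 -5:88 0:85 5:93 10:85 15:80 20:91 25:87 30:78 35:89 40:76 45:75 50:71 55:132 60:253 65:249 70:254 75:251 80:198 85:252 90:195 95:255 100:255 105:188 110:184 115:176 120:188 125:174 130:176 135:19 140:6 145:98 150:255 155:255 160:255 165:246 170:134 175:135 180:125 185:145 190:166 195:164 200:156
-0.03 [[76, 66, 71], [77, 72, 67], [78, 73, 70]]
-0.026 [[71, 65, 63], [80, 71, 68], [76, 66, 68]]
-0.022 [[72, 61, 58], [80, 67, 71], [101, 86, 82]]
-0.019 [[40, 109, 184], [53, 84, 134], [72, 117, 186]]
-0.016 [[45, 138, 227], [46, 131, 224], [54, 133, 223]]
-0.013 [[31, 131, 224], [47, 133, 225], [35, 133, 222]]
-0.008 [[33, 116, 197], [43, 104, 174], [22, 41, 79]]
```

Emit:
carry_out(targets=[{"tx": 0,"ty": 0,"tz": 0.05,"turn": 0,"gripper": -1},{"tx": 0,"ty": 0,"tz": 0.095,"turn": 0,"gripper": -1},{"tx": 0,"ty": 0,"tz": 0.11,"turn": 0,"gripper": -1},{"tx": 0,"ty": 0.01,"tz": 0.11,"turn": 0,"gripper": -1},{"tx": 0,"ty": 0.022,"tz": 0.11,"turn": 0,"gripper": -1}])

```text
time: 21.9
tool_pos: [0.5594, 0.1757, 0.0612]
ee_rot: [[0.97, 0.242, -0.0], [0.242, -0.97, -0.0], [-0.0, 0.0, -1.0]]
force: [0.5, 0.8, 0.1]
finger_gap: -0.0002
grasp_force: 0.0
```

Emit:
carry_out(targets=[{"tx": 0,"ty": 0.012,"tz": 0,"turn": 0,"gripper": -1},{"tx": 0,"ty": 0.024,"tz": 0,"turn": 0,"gripper": -1},{"tx": 0,"ty": 0.036,"tz": 0,"turn": 0,"gripper": -1},{"tx": 0,"ty": 0.048,"tz": 0,"turn": 0,"gripper": -1},{"tx": 0,"ty": 0.06,"tz": 0,"turn": 0,"gripper": -1}])

```text
time: 22.32
tool_pos: [0.5723, 0.1288, 0.0629]
ee_rot: [[0.97, 0.241, 0.003], [0.241, -0.97, 0.001], [0.003, 0.0, -1.0]]
force: [-0.2, 2.0, 0.9]
finger_gap: -0.0001
grasp_force: 1.0
```

```bash
python3 st.py; python3 bar.py
```

```text
t 22.3167 s-xy [-0.0299  0.1126] z 0.0629 yawerr -0.04 Fs 0.26 2.02 0.94 gap -0.0001
-80:107 -75:109 -70:106 -65:104 -60:93 -55:85 -50:88 -45:84 -40:84 -35:91 -30:87 -25:86 -20:89 -15:83 -10:77 -5:94 0:83 5:89 10:84 15:105 20:182 25:179 30:188 35:188 40:196 45:199 50:199 55:199 60:198 65:199 70:200 75:197 80:192 85:191 90:29 95:8 100:13 105:255 110:255 115:251 120:255 125:165 130:103 135:121 140:111 145:119 150:116 155:128 160:118 165:130 170:119 175:138 180:120 185:142 190:166 195:158 200:153
```

Emit:
carry_out(targets=[{"tx": 0,"ty": 0.015,"tz": 0,"turn": 0,"gripper": -1},{"tx": 0,"ty": 0.03,"tz": 0,"turn": 0,"gripper": -1},{"tx": 0,"ty": 0.045,"tz": 0,"turn": 0,"gripper": -1},{"tx": 0,"ty": 0.06,"tz": 0,"turn": 0,"gripper": -1},{"tx": 0,"ty": 0.072,"tz": 0,"turn": 0,"gripper": -1}])

```text
time: 22.78
tool_pos: [0.585, 0.0725, 0.0612]
ee_rot: [[0.97, 0.241, -0.0], [0.241, -0.97, -0.0], [-0.0, 0.0, -1.0]]
force: [0.1, 2.5, 1.8]
finger_gap: -0.0002
grasp_force: 1.0
```

Emit:
carry_out(targets=[{"tx": 0,"ty": 0.004,"tz": 0,"turn": 0,"gripper": -1},{"tx": 0,"ty": 0.008,"tz": 0,"turn": 0,"gripper": -1},{"tx": 0,"ty": 0.008,"tz": 0,"turn": 0,"gripper": -1}])

```text
time: 23.03
tool_pos: [0.5862, 0.0669, 0.0609]
ee_rot: [[0.97, 0.241, -0.0], [0.241, -0.97, -0.001], [-0.001, 0.001, -1.0]]
force: [-0.8, 0.6, -0.6]
finger_gap: 0.0003
grasp_force: 0.0
```

```bash
python3 st.py; python3 bar.py
```

```text
t 23.0333 s-xy [-0.0313  0.0491] z 0.0609 yawerr -0.03 Fs -0.65 0.75 -0.6 gap 0.0003
-80:107 -75:108 -70:104 -65:110 -60:90 -55:81 -50:109 -45:177 -40:189 -35:174 -30:181 -25:189 -20:192 -15:185 -10:194 -5:184 0:196 5:175 10:175 15:195 20:173 25:64 30:7 35:13 40:227 45:255 50:255 55:255 60:198 65:104 70:120 75:111 80:122 85:119 90:119 95:123 100:114 105:126 110:119 115:132 120:129 125:134 130:116 135:122 140:117 145:121 150:115 155:124 160:122 165:128 170:125 175:134 180:128 185:141 190:164 195:165 200:156
```

Emit:
carry_out(targets=[{"tx": 0,"ty": 0.002,"tz": 0,"turn": 0,"gripper": -1},{"tx": 0,"ty": 0.004,"tz": 0,"turn": 0,"gripper": -1},{"tx": 0,"ty": 0.005,"tz": 0,"turn": 0,"gripper": -1}])

```text
time: 23.33
tool_pos: [0.5867, 0.0642, 0.0608]
ee_rot: [[0.97, 0.242, -0.001], [0.242, -0.97, 0.0], [-0.001, -0.001, -1.0]]
force: [-0.4, 0.8, -0.0]
finger_gap: -0.0001
grasp_force: 0.8
```

Emit:
carry_out(targets=[{"tx": 0,"ty": 0.001,"tz": 0,"turn": 0,"gripper": -1},{"tx": 0,"ty": 0.002,"tz": 0,"turn": 0,"gripper": -1}])

```text
time: 23.5
tool_pos: [0.5872, 0.0625, 0.0608]
ee_rot: [[0.97, 0.242, -0.001], [0.242, -0.97, 0.0], [-0.001, -0.0, -1.0]]
force: [-1.0, 1.0, -1.5]
finger_gap: -0.0003
grasp_force: 0.8
```

```bash
python3 st.py; python3 bar.py
```

```text
t 23.5 s-xy [-0.0315  0.0446] z 0.0608 yawerr 0.02 Fs -0.76 1.19 -1.47 gap -0.0003
-80:105 -75:106 -70:105 -65:106 -60:93 -55:86 -50:179 -45:176 -40:189 -35:180 -30:181 -25:194 -20:188 -15:186 -10:193 -5:185 0:195 5:174 10:178 15:196 20:47 25:4 30:9 35:116 40:251 45:255 50:255 55:210 60:105 65:107 70:116 75:110 80:124 85:119 90:124 95:120 100:118 105:125 110:120 115:131 120:127 125:133 130:113 135:118 140:115 145:123 150:118 155:128 160:120 165:126 170:127 175:140 180:123 185:137 190:161 195:161 200:156
```

Emit:
carry_out(targets=[{"tx": 0,"ty": 0.001,"tz": 0,"turn": 0,"gripper": -1},{"tx": 0,"ty": 0.002,"tz": 0,"turn": 0,"gripper": -1},{"tx": 0,"ty": 0.003,"tz": 0,"turn": 0,"gripper": -1}])

```text
time: 23.8
tool_pos: [0.5877, 0.0605, 0.0609]
ee_rot: [[0.97, 0.242, -0.001], [0.242, -0.97, 0.001], [-0.001, -0.002, -1.0]]
force: [-2.1, 5.1, 0.2]
finger_gap: 0.0
grasp_force: 2.6
```

Emit:
carry_out(targets=[{"tx": 0,"ty": -0.015,"tz": 0,"turn": 0,"gripper": -1},{"tx": 0,"ty": -0.03,"tz": 0,"turn": 0,"gripper": -1},{"tx": 0,"ty": -0.03,"tz": -0.05,"turn": 0,"gripper": -1},{"tx": 0,"ty": -0.03,"tz": -0.1,"turn": 0,"gripper": -1},{"tx": -0.02,"ty": -0.07,"tz": -0.14,"turn": 0,"gripper": -1}])

```text
time: 24.22
tool_pos: [0.5653, 0.1055, 0.1732]
ee_rot: [[0.971, 0.239, 0.007], [0.239, -0.971, -0.002], [0.006, 0.003, -1.0]]
force: [1.4, 0.2, 1.3]
finger_gap: -0.0
grasp_force: 0.0
```

Emit:
carry_out(targets=[{"tx": -0.04,"ty": -0.03,"tz": 0,"turn": 0,"gripper": -1},{"tx": -0.08,"ty": -0.06,"tz": 0,"turn": 0,"gripper": -1},{"tx": -0.12,"ty": -0.08,"tz": 0,"turn": 0,"gripper": -1},{"tx": -0.16,"ty": -0.08,"tz": 0,"turn": 0,"gripper": -1},{"tx": -0.16,"ty": -0.08,"tz": 0,"turn": 0,"gripper": -1}])

```text
time: 24.63
tool_pos: [0.4175, 0.1386, 0.1678]
ee_rot: [[0.97, 0.245, -0.002], [0.245, -0.97, -0.001], [-0.002, 0.001, -1.0]]
force: [-0.7, -0.7, -0.4]
finger_gap: -0.0003
grasp_force: 0.0
```

```bash
python3 st.py; python3 bar.py; python3 - <<'E'
from h import *
a=camera("scene");b=camera("top")
o=np.zeros((420,800,3),np.uint8);o[:,:400]=cv2.resize(a["color"][195:300,200:300],(400,420));o[:400,400:]=cv2.resize(b["color"][90:190,155:255],(400,400))
cv2.imwrite("pics/end.png",o)
E
```

```text
t 24.6333 s-xy [-0.1776  0.1595] z 0.1678 yawerr 0.16 Fs -0.88 -0.46 -0.37 gap -0.0003
-80:166 -75:167 -70:164 -65:162 -60:143 -55:140 -50:247 -45:249 -40:255 -35:247 -30:251 -25:255 -20:252 -15:255 -10:252 -5:177 0:197 5:173 10:178 15:179 20:25 25:2 30:19 35:218 40:255 45:255 50:255 55:125 60:109 65:110 70:118 75:117 80:123 85:114 90:124 95:122 100:117 105:127 110:119 115:126 120:131 125:141 130:110 135:122 140:115 145:125 150:115 155:130 160:118 165:128 170:124 175:138 180:124 185:137 190:163 195:136 200:137
```

View pics/end.png

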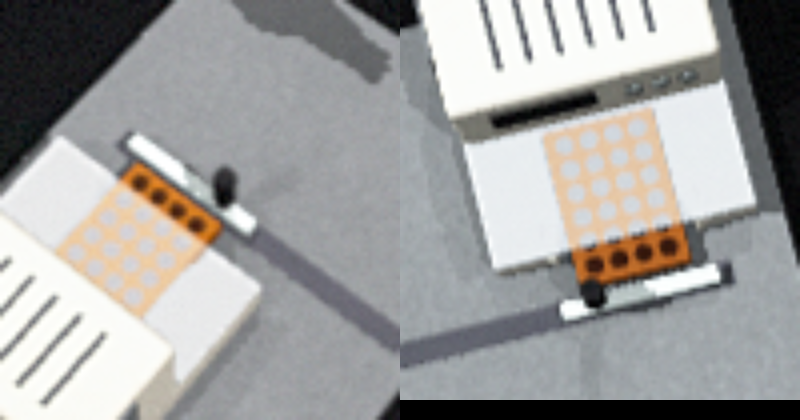

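Both views show the plate fully in under the clear roof, with its rear row of wells out of the mouth. The bar is closed behind it and the arm is clear. I'm handing the job in.

```bash
python3 -c "
from cell import workorder; print(workorder.finish_job())"
```

```text
the job is handed in; nothing more can be done
None
```

The job is handed in: the bar was drawn aside, the amber plate was pushed fully home against the stop (about 6.5 N at the stop, the highest I read on the plate), the bar was closed behind it, and the jar, beaker and tip box were left alone; the interface gave no verdict.

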